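# Load the pot, scan the lot card and hang the batch board level

## Task

Put all the persimmons from the tray into the deep pot, lowering each one gently to the bottom rather than dropping it. With the pot loaded, take the wand scanner and hold it steady for at least a second, pointing squarely at the middle of the lot card from about 10 cm away, then stand it back in its holder. Also hang the white batch board on the hook by the one hole that makes it hang level, and leave the white frame, the jar and the cup where they are.

Things in the scene. Friction and masses are not known exactly. Their poses are not given: they have to be found in the camera images.
- persimmon0_center (a point): centre of a ripe orange persimmon, 62 mm across and 51 mm high, green calyx on top, flat underside 26 mm below this point, about 0.13 kg; starts in the shallow tray; 2 to 4 of the four are there, the others are absent (None)
- persimmon0: the same persimmon; origin at the middle of its underside, z up through the stalk
- persimmon1_center (a point): centre of a ripe orange persimmon, 62 mm across and 51 mm high, green calyx on top, flat underside 26 mm below this point, about 0.13 kg; starts in the shallow tray; 2 to 4 of the four are there, the others are absent (None)
- persimmon1: the same persimmon; origin at the middle of its underside, z up through the stalk
- persimmon2_center (a point): centre of a ripe orange persimmon, 62 mm across and 51 mm high, green calyx on top, flat underside 26 mm below this point, about 0.13 kg; starts in the shallow tray; 2 to 4 of the four are there, the others are absent (None)
- persimmon2: the same persimmon; origin at the middle of its underside, z up through the stalk
- persimmon3_center (a point): centre of a ripe orange persimmon, 62 mm across and 51 mm high, green calyx on top, flat underside 26 mm below this point, about 0.13 kg; starts in the shallow tray; 2 to 4 of the four are there, the others are absent (None)
- persimmon3: the same persimmon; origin at the middle of its underside, z up through the stalk
- tray: shallow aluminium tray 260 mm (x) by 220 mm (y), rim 18 mm high, floor 4 mm thick, fixed to the table; origin under its middle
- pot: open round steel pot, outer radius 125 mm, wall 4 mm, 100 mm high, inner floor 5 mm above its origin (middle of its underside), fixed to the table; two black loop handles near the rim along its own y, reaching 159 mm from the axis
- scanner: wand scanner standing nose down in its holder: black head 44 x 44 mm and 45 mm long, then a yellow square grip 34 x 34 mm up to 170 mm; 0.16 kg. Origin at the middle of the nose window (its lower end); z runs from the nose up the grip; it looks along its own -z
- holder: black block 85 x 85 x 50 mm high, fixed, with a square pocket 52 x 52 mm, 42 mm deep (pocket floor 8 mm above the origin), sides along its x and y, 3 mm chamfer; origin under its middle
- card: lot card with black bars, 70 x 90 mm, sloping on a low fixed stand with its middle 70 mm above the table; origin at the middle of the printed face, z normal to the face outwards (30 degrees from vertical, leaning towards the robot's side), y level. Its plate measures 80 x 100 mm
- rack: blue block 60 (x) x 120 (y) x 50 mm high, fixed, with a slot 12 x 74 mm, 42 mm deep (slot floor 8 mm up), long along its y, in which the batch board's leg stands; origin under its middle
- board_l: upright white batch board, one uniform 8 mm plate, 0.17 kg: bar 180 long (y) x 62 high, below it a leg 70 wide x 118 high, middle at y = +38 mm (blue band). Origin at foot height under the bar's middle; x through the plate, z up. 25 mm round holes at y = -54, -18, 18, 54, z = 139.5 mm; the one above the centre of mass hangs level. This or its mirror image is there, the other is None
- board_r: upright white batch board, one uniform 8 mm plate, 0.17 kg: bar 180 long (y) x 62 high, below it a leg 70 wide x 118 high, middle at y = -38 mm (blue band). Origin at foot height under the bar's middle; x through the plate, z up. 25 mm round holes at y = -54, -18, 18, 54, z = 139.5 mm; the one above the centre of mass hangs level. This or its mirror image is there, the other is None
- hook: fixed steel hook stand: foot 110 x 140 x 8 mm, a post 16 mm thick from its origin up to 240 mm, at its top a level round bar 10 mm thick running along the stand's -x (towards the robot) for 100 mm, axis 240 mm above the table, then an upturned end 117 mm out, its top 251 mm above the table. Origin at the foot of the post
- hook_bar (a point): point on the axis of the hook's level bar, 55 mm out from the post: a good place for the board to hang
- frame: bystander: loose white plastic forming frame 110 x 150 x 25 mm; origin under its middle
- jar: bystander: loose amber jar, 70 mm across, 90 mm high; origin under its middle
- cup: bystander: loose white cup, 64 mm across the rim, 65 mm high; origin under its middle

How it is judged:
By the outcome, as a careful person would: the job done as asked, in the order asked, and still so for the second after the job is handed in, with the robot touching nothing.
Of persimmon0, persimmon1, persimmon2, persimmon3 only 2 to 4 are there at a start; the rules pass over those that are not, and their reading is None.
Of board_l, board_r only 1 to 1 are there at a start; the rules pass over those that are not, and their reading is None.
At some moment in a run one of persimmon0, persimmon1, persimmon2, persimmon3 may be knocked a few centimetres aside while the robot is not near it.
It also fails if it takes over 210 s, if anything falls off the work surface, if the arm or the gripper's body presses on something with over 40 N, if the wrist force passes 120 N, or if a joint passes its speed limit or range.

## Robot

A 6-joint arm with a two-finger parallel gripper is mounted at the origin on the work surface. World frame = base frame: x ahead of the robot, y to its left, z up, the work surface at z = 0. Lengths are in m, angles in rad, forces in N, time in s.
With the tool pointing down it reaches from about 0.425 to 0.95 m from the base axis. Payload 3.5 kg.
Tool frame: the origin (TCP) lies midway between the tips of the shut fingers; the grasp point (between the pads) lies 19 mm behind it (ctrl.pinch_z is the distance from the TCP to the grasp point, in m); z points along the fingers, y is the line along which they close (so a half turn about z gives the same grasp; the last joint's range is limited). The gripper opens to 85 mm and grips with 20 to 120 N. Pads are 22 mm wide; open, the fingers measure 114 mm over their backs; the gripper's body (76 mm by 85 mm) begins 54 mm behind the grasp point. The pads swing forward as they close: fully open they stand 13 mm farther back than shut.
Start: joints at [1.146, 0.286, 1.577, -0, 1.279, -0.15], TCP at [0.183, 0.65, 0.231] pointing down, gripper open.
Joint ranges: [-2.77, 2.77], [-0.9, 2.22], [0.21, 2.48], [-1.53, 4.67], [0.24, 2.81], [-2.84, 2.84]. Speed limits (rad/s): [2.79, 2.79, 3.14, 3.14, 3.14, 3.14].

## Interface

Orientations are given as a unit quaternion [x, y, z, w].
In Python, from plant import get_state, viewer, sign_off, ctrl gives the robot as it stands. The module is installed in compiled form; this text tells all that it offers.
- The arm moves only by the shell command python3 -m handwheel 'ROWS' [FORCE]. ROWS is JSON, a list that holds one entry, the list of rows, each a list of 5 numbers: the finger opening in m, from 0 to 0.0854, then the shift along the tool's x, y, z in m, then the turn about the tool's z in degrees. In form: [[[claw, x, y, z, spin], ...]]. A call has 1 to 12 rows; each row shifts and turns the commanded pose from where the row before left it, along the tool's axes as they then stand; what a row does not reach is not made up. A row lasts 1/12 s, in which the tool goes at most 41.7 mm and 7.16 degrees, less where a joint would pass 70% of its speed; a pose out of reach is approached as far as the arm can. A call is refused whole if a number of a shift passes 0.0417 or a number of a turn 7.16, either way. A call with a gripper value outside its range is refused whole. The fingers move at their own pace and stop on an object; FORCE is the grip in N (left out, the last holds). Time passes only in rows, so rows that do not move let the fingers close. It gives the time, the measured TCP pose, the force, the opening and the grip force at its end, in the units of the state.
- get_state(): the state, without advancing time (a new reading comes with each control period).
- viewer.read_camera(name): name is "scene" or "side" or "wrist"; returns the picture (420x560x3 uint8, blue, green, red); there is no depth.
- viewer.camera_params(name): a dict with "fov_y" (degrees; the focal length in pixels is half the picture's height over the tangent of half this angle, whatever the lens; pixels are square), "cx", "cy" (the principal point, pixels), "k1" (the pictures are not rectified: a ray, as slopes to the right and down, at radius r is drawn at 1 + k1 r^2 times it, then the intrinsics apply), "xyz" and "attitude" of the camera in the world; the wrist camera has in their place "hand_eye" (4x4, takes a point from camera to tool coordinates, whose origin is the TCP and whose axes are the flange's). Camera axes: x right, y up, looking along -z (the intrinsics and any distortion apply to the point x, -y, -z); pixel columns grow to the right and rows downward; lengths in m; the calibration is good to about 2 mm. A picture is of the moment at which its call begins: read the wrist's pose just before it. camera_params takes no time and is no camera call.
- sign_off(): hands the job in; it is judged then, once.
Trained networks look in the newest picture that a camera, given by its name, has taken for a name from the list of things; names that differ only in an ending like _2 or _b are one class to them, and where a whole thing is asked for, a point or a joint stands for the part that bears it (a point fixed in the world has none). Each returns a list of dicts, best first, with "confidence" (0 to 1); they miss things now and then, are a little off and sometimes report something else, mostly with a low value. They report only what shows in the picture. A call takes as long as a camera call.
- viewer.look_for(camera, name): "extent" ([left, top, width, height] as shares, 0 to 1, of the picture: columns of its width, rows of its height, round what is visible of it).
- viewer.outline_of(camera, name): "mask" (420x560 bool, what is visible of it) and "extent" ([left, top, width, height] as shares, 0 to 1, of the picture: columns of its width, rows of its height, round what is visible of it).
- viewer.pinpoint(camera, name): "xy" ([column, row] as shares, 0 to 1, of the picture: columns of its width, rows of its height: a listed point, or the origin of a listed thing).
The state is a dict: "time": time; "qpos": joint angles; "dq": joint speeds; "joint_efforts": joint torques, N m; "eef_pos": TCP position; "tcp_rot": TCP orientation; "contact_force": force on the tool from outside, world axes, zero at the start; "wrist_torque": the same for the moment, N m; "opening": opening from 0.0 (shut) to 1.0 (fully open); "finger_force": force on a finger pad.
Only numpy, scipy, OpenCV 4.12 (cv2) and the standard library are available. Lean on these libraries where they do the work, as an engineer would, in place of code of your own. Each camera call takes 0.05 s, during which the arm holds its last target. There are 200 camera calls.

## Working session

There is one attempt and no reset: what is moved stays moved. The work goes in short steps, Python scripts to look and compute and a shell command to move; the robot and the scene stay as the last step left them, time stands still between calls to the robot, and variables do not carry over. Pictures are saved under pics/ and viewed, at most 14 in all, crops included, and the job is handed in when it is done.

```bash
mkdir -p pics
cat > h.py <<'E'
import numpy as np, cv2
from scipy.spatial.transform import Rotation as R
from plant import get_state, viewer
def cam(name,s=None):
    p=viewer.camera_params(name)
    if 'hand_eye' in p:
        s=s or get_state(); T=np.eye(4); T[:3,:3]=R.from_quat(s['tcp_rot']).as_matrix(); T[:3,3]=s['eef_pos']; T=T@np.array(p['hand_eye'])
    else:
        T=np.eye(4); a=np.array(p['attitude'],float)
        T[:3,:3]=R.from_quat(a).as_matrix() if a.size==4 else a.reshape(3,3); T[:3,3]=p['xyz']
    f=210/np.tan(np.radians(p['fov_y'])/2)
    return dict(T=T,K=np.array([[f,0,p['cx']],[0,f,p['cy']],[0,0,1]]),d=np.array([p['k1'],0,0,0,0.]))
def proj(c,P):
    P=np.atleast_2d(P); q=(P-c['T'][:3,3])@c['T'][:3,:3]; q=q*[1,-1,-1]
    return cv2.projectPoints(q,np.zeros(3),np.zeros(3),c['K'],c['d'])[0].reshape(-1,2)
def ray(c,uv):
    n=cv2.undistortPoints(np.array(uv,float).reshape(-1,1,2),c['K'],c['d']).reshape(-1,2)
    d=np.c_[n[:,0],-n[:,1],-np.ones(len(n))]@c['T'][:3,:3].T
    return c['T'][:3,3],d
def atz(c,uv,z):
    o,d=ray(c,uv); return o+d*((z-o[2])/d[:,2])[:,None]
def px(xy): return np.array(xy)*[560,420]
E
cat > a.py <<'E'
from h import *
s=get_state();print({k:np.round(v,3).tolist() for k,v in s.items()})
for n in ['scene','side','wrist']:
    p=viewer.camera_params(n);print(n,p)
    c=cam(n,s); cv2.imwrite(f'pics/a_{n}.png',viewer.read_camera(n))
    if n=='wrist': continue
    for t,z in dict(persimmon0_center=.03,tray=0,pot=0,scanner=.008,holder=0,card=.07,rack=0,board_l=.008,board_r=.008,hook=0,hook_bar=.24,frame=0,jar=0,cup=0).items():
        for r in viewer.pinpoint(n,t)[:5]:
            u=px(r['xy']); print(n,t,round(r['confidence'],2),u.round(),atz(c,u,z)[0].round(3))
E
python3 a.py
```

```text
{'time': 0.0, 'qpos': [1.146, 0.287, 1.578, -0.0, 1.279, -0.15], 'dq': [-0.001, -0.0, 0.001, -0.002, -0.0, 0.001], 'joint_efforts': [0.0, -40.598, -29.263, -0.0, 0.006, 0.0], 'eef_pos': [0.183, 0.649, 0.23], 'tcp_rot': [0.137, 0.991, -0.001, -0.0], 'contact_force': [0.465, -0.288, 0.669], 'wrist_torque': [0.016, -0.004, 0.024], 'finger_force': 0.0, 'opening': 0.999}
scene {'fov_y': 53.32705424635692, 'cx': 279.7128638701992, 'cy': 210.52930493087064, 'k1': -0.0697843263682443, 'xyz': array([0.99182131, 0.60003079, 0.7827992 ]), 'attitude': array([0.12189262, 0.4075595 , 0.86660196, 0.26084189])}
scene persimmon0_center 0.8 [242. 188.] [ 0.529 -0.31   0.03 ]
scene tray 0.89 [253. 184.] [ 0.472 -0.345  0.   ]
scene pot 0.69 [265. 257.] [ 0.607 -0.053  0.   ]
scene pot 0.28 [190. 229.] [ 0.726 -0.261  0.   ]
scene scanner 0.74 [342. 262.] [0.458 0.077 0.008]
scene holder 0.81 [339. 263.] [0.46  0.071 0.   ]
scene holder 0.33 [355. 395.] [0.659 0.359 0.   ]
scene holder 0.2 [246. 197.] [ 0.523 -0.3    0.   ]
scene card 0.84 [320. 308.] [0.624 0.195 0.07 ]
scene rack 0.89 [399. 318.] [0.4
[... 1273 characters left out ...]
_bar 0.86 [226. 118.] [0.605 0.345 0.24 ]
side frame 0.86 [370. 306.] [ 0.726 -0.262 -0.   ]
side jar 0.92 [296. 198.] [0.756 0.174 0.   ]
side jar 0.63 [272. 370.] [ 0.428 -0.296  0.   ]
side cup 0.81 [312. 220.] [0.752 0.066 0.   ]
wrist {'fov_y': 65.32737852345736, 'cx': 280.0283863956878, 'cy': 207.56834491061596, 'k1': 0.01429520482444733, 'hand_eye': array([[-6.64673515e-05,  9.61317273e-01,  2.75443455e-01,
         6.97719320e-02],
       [ 9.99999950e-01, -2.09697034e-05,  3.14496078e-04,
         1.87733153e-04],
       [ 3.08106479e-04,  2.75443462e-01, -9.61317223e-01,
        -1.43522821e-01],
       [ 0.00000000e+00,  0.00000000e+00,  0.00000000e+00,
         1.00000000e+00]])}
```

```bash
python3 -c "
import cv2,numpy as np
a=[cv2.imread(f'pics/a_{n}.png') for n in ['scene','side','wrist']]
for i,n in zip(a,'abc'): cv2.imwrite(f'pics/b_{n}.png',cv2.resize(i,(800,600),interpolation=cv2.INTER_CUBIC))"
```

```text
(no output)
```

View pics/b_a.png

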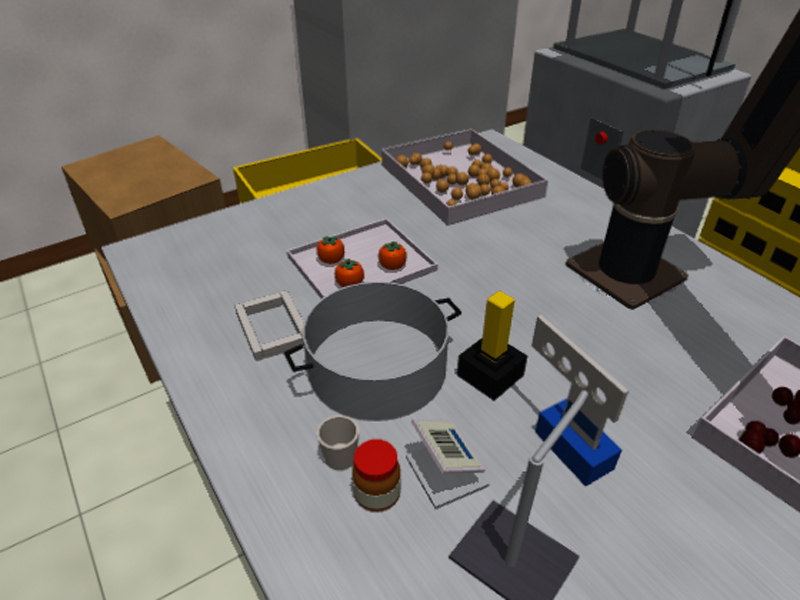

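View pics/b_b.png

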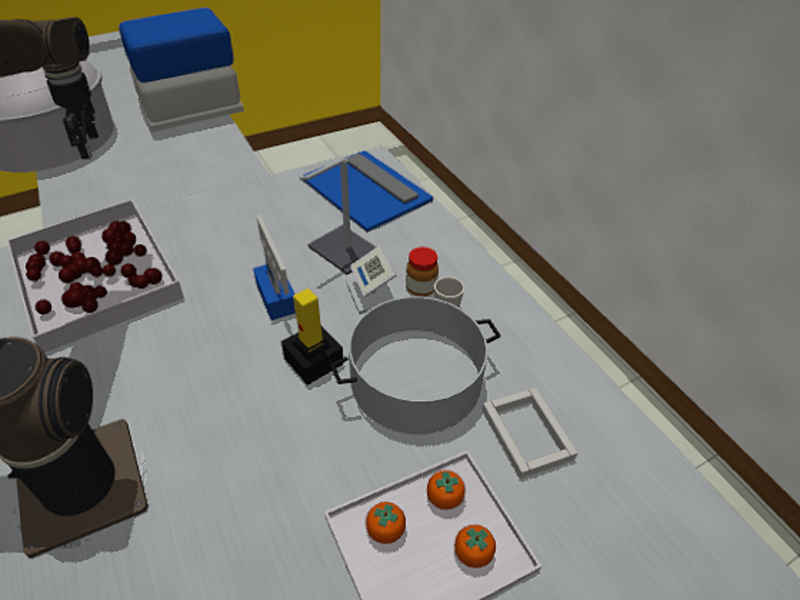

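```bash
cat > p.py <<'E'
from h import *
s=get_state();print('tcp',np.round(s['eef_pos'],4),'toolx,y',(R.from_quat(s['tcp_rot']).as_matrix()[:2,:2]).round(3).tolist(),'q6',s['qpos'][5].round(2))
import sys
for n in sys.argv[1:] or ['side','scene']:
    c=cam(n,s); im=viewer.read_camera(n)
    h=cv2.cvtColor(im,cv2.COLOR_BGR2HSV)
    m=((h[...,0]<14)&(h[...,1]>180)&(h[...,2]>110)).astype('uint8')|((h[...,0]>60)&(h[...,0]<95)&(h[...,1]>60)).astype('uint8')
    m=cv2.morphologyEx(m,cv2.MORPH_CLOSE,np.ones((3,3)))
    k,l,st,ce=cv2.connectedComponentsWithStats(m)
    for i in range(1,k):
        if st[i,4]>150:
            x,y,w,hh=st[i,:4]; w0=atz(c,ce[i],.03)[0]
            if w0[1]<.05: print(n,st[i].tolist(),ce[i].round(),w0.round(3))
E
python3 p.py
```

```text
tcp [0.1831 0.6497 0.2313] toolx,y [[-0.962, 0.271], [0.271, 0.962]] q6 -0.15
side [299, 330, 26, 22, 426] [312. 341.] [ 0.534 -0.288  0.03 ]
side [257, 351, 26, 25, 500] [269. 363.] [ 0.423 -0.292  0.03 ]
side [319, 368, 27, 25, 535] [332. 380.] [ 0.526 -0.388  0.03 ]
scene [223, 166, 18, 13, 170] [231. 172.] [ 0.514 -0.405  0.03 ]
scene [266, 169, 18, 14, 175] [275. 176.] [ 0.411 -0.309  0.03 ]
scene [235, 181, 19, 15, 194] [244. 189.] [ 0.524 -0.304  0.03 ]
```

View pics/b_c.png

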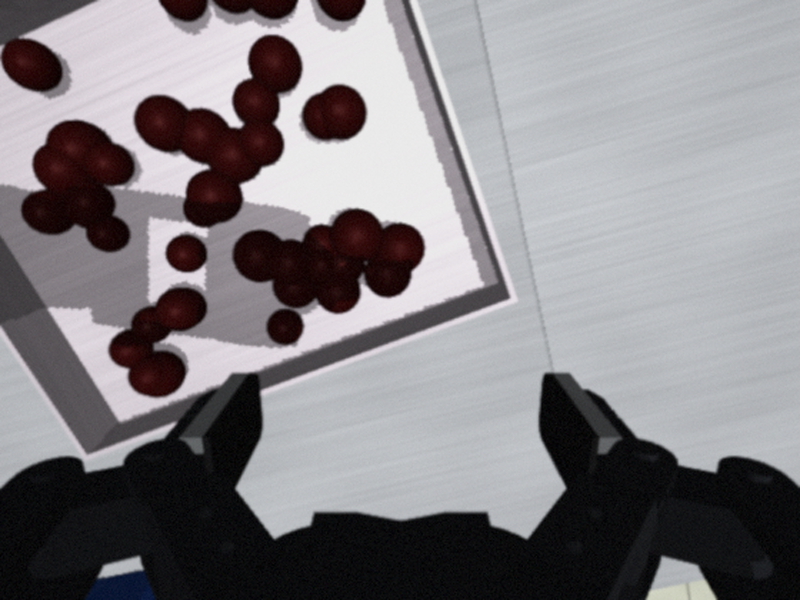

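```bash
python3 -m handwheel '[[[0.085,-0.027,-0.0235,-0.0067,0],[0.085,-0.027,-0.0235,-0.0067,0],[0.085,-0.027,-0.0235,-0.0067,0],[0.085,-0.027,-0.0235,-0.0067,0],[0.085,-0.027,-0.0235,-0.0067,0],[0.085,-0.027,-0.0235,-0.0067,0],[0.085,-0.027,-0.0235,-0.0067,0],[0.085,-0.027,-0.0235,-0.0067,0]]]' 
python3 -m handwheel '[[[0.085,-0.027,-0.0235,-0.0067,0],[0.085,-0.027,-0.0235,-0.0067,0],[0.085,-0.027,-0.0235,-0.0067,0],[0.085,-0.027,-0.0235,-0.0067,0],[0.085,-0.027,-0.0235,-0.0067,0],[0.085,-0.027,-0.0235,-0.0067,0],[0.085,-0.027,-0.0235,-0.0067,0]]]' 
python3 -m handwheel '[[[0.085,-0.0115,-0.035,0,0],[0.085,-0.0115,-0.035,0,0],[0.085,-0.0115,-0.035,0,0],[0.085,-0.0115,-0.035,0,0],[0.085,-0.0115,-0.035,0,0],[0.085,-0.0115,-0.035,0,0],[0.085,-0.0115,-0.035,0,0],[0.085,-0.0115,-0.035,0,0],[0.085,-0.0115,-0.035,0,0],[0.085,-0.0115,-0.035,0,0],[0.085,-0.0115,-0.035,0,0],[0.085,-0.0115,-0.035,0,0]]]'
python3 -m handwheel '[[[0.085,0,0,0,6.75],[0.085,0,0,0,6.75],[0.085,0,0,0,6.75],[0.085,0,0,0,6.75],[0.085,0,0,0,6.75],[0.085,0,0,0,6.75],[0.085,0,0,0,6.75],[0.085,0,0,0,6.75],[0.085,0,0,0,6.75],[0.085,0,0,0,6.75],[0.085,0,0,0,6.75]]]'
python3 p.py side wrist
```

```text
time: 2.32
eef_pos: [0.3406, 0.4086, 0.2855]
tcp_rot: [0.137, 0.991, 0.0, 0.0]
contact_force: [1.1, -0.3, 0.8]
opening: 0.994
finger_force: 0.0
time: 2.9
eef_pos: [0.4779, 0.1989, 0.3325]
tcp_rot: [0.137, 0.991, 0.0, 0.0]
contact_force: [0.4, 0.2, -0.6]
opening: 1.0
finger_force: 0.0
time: 3.9
eef_pos: [0.4958, -0.2431, 0.3321]
tcp_rot: [0.137, 0.991, -0.0, 0.0]
contact_force: [1.1, -0.1, -0.2]
opening: 0.995
finger_force: 0.0
time: 4.82
eef_pos: [0.4961, -0.2412, 0.332]
tcp_rot: [0.709, 0.705, 0.0, 0.0]
contact_force: [1.4, 0.2, -1.2]
opening: 0.993
finger_force: 0.0
tcp [ 0.4961 -0.2412  0.332 ] toolx,y [[0.006, 1.0], [1.0, -0.006]] q6 -0.63
side [299, 330, 26, 25, 511] [312. 342.] [ 0.532 -0.291  0.03 ]
side [257, 352, 26, 27, 562] [270. 365.] [ 0.422 -0.295  0.03 ]
side [320, 368, 27, 28, 595] [333. 381.] [ 0.525 -0.391  0.03 ]
wrist [286, 184, 41, 40, 1189] [306. 203.] [ 0.533 -0.293  0.03 ]
wrist [214, 202, 21, 21, 269] [224. 211.] [ 0.416 -0.304  0.03 ]
wrist [287, 257, 32, 30, 577] [304. 273.] [ 0.532 -0.401  0.03 ]
wrist [155, 296, 17, 39, 160] [164. 315.] [ 0.314 -0.471  0.03 ]
wrist [58, 329, 28, 24, 176] [ 72. 341.] [ 0.164 -0.517  0.03 ]
wrist [27, 336, 30, 25, 192] [ 40. 350.] [ 0.111 -0.533  0.03 ]
wrist [521, 357, 27, 30, 187] [534. 373.] [ 0.908 -0.583  0.03 ]
wrist [247, 367, 63, 53, 583] [279. 394.] [ 0.492 -0.625  0.03 ]
wrist [117, 371, 32, 19, 162] [131. 380.] [ 0.248 -0.593  0.03 ]
wrist [161, 370, 32, 22, 163] [177. 380.] [ 0.323 -0.596  0.03 ]
wrist [384, 373, 49, 37, 336] [410. 393.] [ 0.711 -0.624  0.03 ]
wrist [210, 381, 20, 39, 220] [221. 397.] [ 0.394 -0.631  0.03 ]
wrist [151, 392, 48, 28, 249] [172. 404.] [ 0.31  -0.645  0.03 ]
wrist [130, 394, 23, 21, 158] [142. 405.] [ 0.26  -0.646  0.03 ]
```

```bash
python3 -m handwheel '[[[0.085,-0.017,0.012,0.03,0],[0.085,-0.017,0.012,0.03,0],[0.085,-0.017,0.012,0.035,0],[0.085,0,0,0.035,0],[0.085,0,0,0.035,0],[0.085,0,0,0.035,0],[0.085,0,0,0.035,0],[0.085,0,0,0.03,0],[0.085,0,0,0.025,0],[0.085,0,0,0.015,0],[0.085,0,0,0.01,0],[0.085,0,0,0,0]]]' 
python3 -m handwheel '[[[0.04,0,0,0,0],[0.04,0,0,0,0],[0.04,0,0,0,0],[0.04,0,0,0,0],[0.04,0,0,0,0],[0.04,0,0,0,0],[0.04,0,0,0,0]]]' 30
```

```text
time: 5.92
eef_pos: [0.5307, -0.2911, 0.0142]
tcp_rot: [0.706, 0.708, -0.0, -0.002]
contact_force: [-0.2, -0.2, -0.7]
opening: 0.994
finger_force: 0.0
time: 6.5
eef_pos: [0.5335, -0.2933, 0.019]
tcp_rot: [0.707, 0.707, 0.0, 0.002]
contact_force: [-0.2, 0.3, 6.8]
opening: 0.71
finger_force: 33.2
```

```bash
python3 -m handwheel '[[[0.04,0,0,-0.01,0],[0.04,0,0,-0.03,0],[0.04,0,0,-0.035,0],[0.04,0,0,-0.035,0],[0.04,0,0,-0.035,0],[0.04,0,0,-0.03,0],[0.04,0,0,0,0]]]'
cat > pot.py <<'E'
from h import *
from scipy.optimize import minimize
t=np.linspace(0,2*np.pi,60)
for n in ['side','scene']:
    c=cam(n); im=viewer.read_camera(n); r=viewer.outline_of(n,'pot')
    m=r[0]['mask'].astype('uint8'); print(n,r[0]['confidence'],m.sum())
    def hull(p):
        P=np.r_[np.c_[p[0]+.125*np.cos(t),p[1]+.125*np.sin(t),0*t+.1],np.c_[p[0]+.125*np.cos(t),p[1]+.125*np.sin(t),0*t]]
        a=np.zeros((420,560),'uint8'); cv2.fillConvexPoly(a,cv2.convexHull((proj(c,P)*16).astype('int32')),1,lineType=8,shift=4); return a
    f=lambda p:-np.sum(hull(p)&m)/np.sum(hull(p)|m)
    o=minimize(f,[.612,-.055],method='Nelder-Mead',options=dict(initial_simplex=[[.612,-.055],[.63,-.055],[.612,-.035]]))
    print(o.x.round(4),o.fun)
    cv2.imwrite(f'pics/pot_{n}.png',im)
E
python3 pot.py; python3 p.py side
```

```text
time: 7.08
eef_pos: [0.5351, -0.2943, 0.2006]
tcp_rot: [0.707, 0.707, 0.001, 0.007]
contact_force: [-0.3, -0.8, 0.2]
opening: 0.712
finger_force: 33.3
side 0.75 3804
[ 0.7965 -0.315 ] 0.0
scene 0.57 8427
[0.7093 0.3144] 0.0
tcp [ 0.531  -0.2912  0.1898] toolx,y [[-0.0, 1.0], [1.0, 0.0]] q6 -0.67
side [309, 286, 25, 29, 489] [322. 302.] [ 0.61 -0.21  0.03]
side [257, 352, 27, 27, 576] [270. 365.] [ 0.422 -0.296  0.03 ]
side [319, 368, 28, 28, 625] [332. 381.] [ 0.524 -0.391  0.03 ]pot.py:10: RuntimeWarning: overflow encountered in scalar negative
  f=lambda p:-np.sum(hull(p)&m)/np.sum(hull(p)|m)
```

```bash
sed -i 's/-np.sum(hull(p)&m)/-float(np.sum(hull(p)\&m))/' pot.py; python3 pot.py
```

```text
side 0.97 3382
[ 0.5813 -0.0359] -0.4309420474853204
scene 0.72 8604
[ 0.609  -0.0558] -0.9636070482552114
```

```bash
python3 -m handwheel '[[[0.04,0.02,0.009,0,0],[0.04,0.03,0.013,0,0],[0.04,0.03,0.013,0,0],[0.04,0.03,0.013,0,0],[0.04,0.03,0.013,0,0],[0.04,0.03,0.013,0,0],[0.04,0.009,0.003,0,0],[0.04,0,0,0,0],[0.04,0,0,0,0]]]' 
python3 -m handwheel '[[[0.04,0,0,0.03,0],[0.04,0,0,0.03,0],[0.04,0,0,0.03,0],[0.04,0,0,0.03,0],[0.04,0,0,0.02,0],[0.04,0,0,0.012,0],[0.04,0,0,0.008,0],[0.04,0,0,0.005,0],[0.04,0,0,0.003,0],[0.04,0,0,0.002,0],[0.04,0,0,0,0],[0.04,0,0,0,0]]]'
```

```text
time: 8.28
eef_pos: [0.6088, -0.1131, 0.1912]
tcp_rot: [0.707, 0.708, -0.001, -0.0]
contact_force: [-0.5, -0.8, -1.0]
opening: 0.711
finger_force: 33.3
time: 9.28
eef_pos: [0.6099, -0.1134, 0.023]
tcp_rot: [0.707, 0.707, 0.0, 0.001]
contact_force: [-0.0, 0.6, -0.9]
opening: 0.709
finger_force: 33.3
```

```bash
python3 -m handwheel '[[[0.04,0,0,0.001,0],[0.04,0,0,0.001,0],[0.04,0,0,0.001,0],[0.04,0,0,0,0],[0.04,0,0,0,0]]]'
```

```text
time: 9.7
eef_pos: [0.6097, -0.1133, 0.0201]
tcp_rot: [0.707, 0.707, 0.0, 0.0]
contact_force: [-2.9, 1.7, 5.4]
opening: 0.709
finger_force: 33.8
```

```bash
python3 -m handwheel '[[[0.074,0,0,0,0],[0.074,0,0,0,0],[0.074,0,0,0,0],[0.074,0,0,-0.01,0],[0.074,0,0,-0.025,0],[0.074,0,0,-0.035,0],[0.074,0,0,-0.035,0],[0.074,0,0,-0.035,0],[0.074,0,0,-0.035,0],[0.074,0,0,-0.025,0]]]' 
python3 -m handwheel '[[[0.085,-0.023,-0.024,0,0],[0.085,-0.023,-0.024,0,0],[0.085,-0.023,-0.024,0,0],[0.085,-0.023,-0.024,0,0],[0.085,-0.023,-0.024,0,0],[0.085,-0.023,-0.024,0,0],[0.085,-0.023,-0.024,0,0],[0.085,-0.023,-0.024,0,0],[0.085,0,0,0,0]]]'
python3 p.py side wrist | head -9
```

```text
time: 10.53
eef_pos: [0.6101, -0.1135, 0.2236]
tcp_rot: [0.707, 0.707, 0.001, 0.002]
contact_force: [0.4, 0.1, -0.2]
opening: 0.867
finger_force: 0.0
time: 11.28
eef_pos: [0.414, -0.3004, 0.2195]
tcp_rot: [0.709, 0.705, -0.001, 0.0]
contact_force: [-0.2, -0.3, -0.7]
opening: 0.995
finger_force: 0.0
tcp [ 0.414  -0.3004  0.2195] toolx,y [[0.005, 1.0], [1.0, -0.005]] q6 -0.82
side [292, 262, 22, 16, 205] [304. 269.] [ 0.622 -0.102  0.03 ]
side [257, 352, 27, 27, 571] [270. 365.] [ 0.422 -0.295  0.03 ]
side [319, 368, 28, 28, 608] [332. 381.] [ 0.524 -0.39   0.03 ]
wrist [258, 155, 56, 56, 2391] [285. 182.] [ 0.419 -0.299  0.03 ]
wrist [355, 244, 51, 48, 1261] [375. 265.] [ 0.519 -0.393  0.03 ]
wrist [425, 314, 18, 35, 152] [432. 331.] [ 0.592 -0.479  0.03 ]
wrist [31, 326, 43, 46, 399] [ 48. 346.] [ 0.136 -0.498  0.03 ]
wrist [0, 334, 32, 38, 362] [ 15. 355.] [ 0.095 -0.509  0.03 ]
```

```bash
python3 -m handwheel '[[[0.085,0.003,0.005,0.03,0],[0.085,0,0,0.035,0],[0.085,0,0,0.035,0],[0.085,0,0,0.035,0],[0.085,0,0,0.03,0],[0.085,0,0,0.02,0],[0.085,0,0,0.01,0],[0.085,0,0,0.007,0],[0.085,0,0,0,0]]]' 
python3 -m handwheel '[[[0.04,0,0,0,0],[0.04,0,0,0,0],[0.04,0,0,0,0],[0.04,0,0,0,0],[0.04,0,0,0,0],[0.04,0,0,0,0],[0.04,0,0,0,0]]]' 30
python3 -m handwheel '[[[0.04,0,0,-0.01,0],[0.04,0,0,-0.03,0],[0.04,0,0,-0.035,0],[0.04,0,0,-0.035,0],[0.04,0,0,-0.035,0],[0.04,0,0,-0.03,0],[0.04,0,0,0,0]]]'
python3 -m handwheel '[[[0.04,0.020,0.012,0,0],[0.04,0.0271,0.014,0,0],[0.04,0.0271,0.014,0,0],[0.04,0.0271,0.014,0,0],[0.04,0.0271,0.014,0,0],[0.04,0.0271,0.014,0,0],[0.04,0.0271,0.014,0,0],[0.04,0.0271,0.014,0,0],[0.04,0.0271,0.014,0,0],[0.04,0.0271,0.014,0,0],[0.04,0.007,0.002,0,0],[0.04,0,0,0,0]]]'
python3 -m handwheel '[[[0.04,0,0,0,-6.7],[0.04,0,0,0,-6.7],[0.04,0,0,0,-6.7],[0.04,0,0,0,-6.7],[0.04,0,0,0,-6.7],[0.04,0,0,0,-6.7],[0.04,0,0,0,-6.7],[0.04,0,0,0,-6.7],[0.04,0,0,0,-6.7],[0.04,0,0,0,0]]]'
```

```text
time: 12.13
eef_pos: [0.4224, -0.2934, 0.0162]
tcp_rot: [0.707, 0.708, 0.0, -0.001]
contact_force: [-0.7, 0.2, 0.7]
opening: 1.0
finger_force: 0.0
time: 12.72
eef_pos: [0.4233, -0.2952, 0.019]
tcp_rot: [0.707, 0.707, 0.0, 0.002]
contact_force: [-1.2, 1.6, 5.6]
opening: 0.708
finger_force: 32.6
time: 13.3
eef_pos: [0.4251, -0.2971, 0.2007]
tcp_rot: [0.707, 0.707, -0.0, 0.008]
contact_force: [1.7, -0.5, -0.1]
opening: 0.713
finger_force: 33.7
time: 14.3
eef_pos: [0.562, -0.0213, 0.1913]
tcp_rot: [0.706, 0.708, -0.0, -0.0]
contact_force: [-0.6, 0.2, -2.3]
opening: 0.703
finger_force: 33.6
time: 15.13
eef_pos: [0.5613, -0.0246, 0.1915]
tcp_rot: [0.256, 0.967, -0.0, -0.0]
contact_force: [-0.5, 0.3, -0.7]
opening: 0.706
finger_force: 33.6
```

Lower gently, check, then release.

```bash
python3 -m handwheel '[[[0.04,0,0,0.03,0],[0.04,0,0,0.03,0],[0.04,0,0,0.03,0],[0.04,0,0,0.03,0],[0.04,0,0,0.02,0],[0.04,0,0,0.012,0],[0.04,0,0,0.008,0],[0.04,0,0,0.005,0],[0.04,0,0,0.003,0],[0.04,0,0,0.002,0],[0.04,0,0,0.001,0],[0.04,0,0,0,0]]]'
python3 -m handwheel '[[[0.04,0,0,0.001,0],[0.04,0,0,0.001,0],[0.04,0,0,0,0],[0.04,0,0,0,0]]]'
```

```text
time: 16.13
eef_pos: [0.5628, -0.0234, 0.0217]
tcp_rot: [0.256, 0.967, 0.0, 0.001]
contact_force: [-0.3, -0.1, -1.7]
opening: 0.712
finger_force: 33.6
time: 16.47
eef_pos: [0.563, -0.0235, 0.0201]
tcp_rot: [0.256, 0.967, -0.0, 0.001]
contact_force: [-2.1, 0.1, 4.7]
opening: 0.709
finger_force: 34.2
```

```bash
python3 -m handwheel '[[[0.074,0,0,0,0],[0.074,0,0,0,0],[0.074,0,0,0,0],[0.074,0,0,-0.01,0],[0.074,0,0,-0.025,0],[0.074,0,0,-0.035,0],[0.074,0,0,-0.035,0],[0.074,0,0,-0.035,0],[0.074,0,0,-0.035,0],[0.074,0,0,-0.025,0]]]' 
python3 -m handwheel '[[[0.085,0,0,0,6.7],[0.085,0,0,0,6.7],[0.085,0,0,0,6.7],[0.085,0,0,0,6.7],[0.085,0,0,0,6.7],[0.085,0,0,0,6.7],[0.085,0,0,0,6.7],[0.085,0,0,0,6.7],[0.085,0,0,0,6.7]]]'
python3 -m handwheel '[[[0.085,-0.0335,-0.0034,0,0],[0.085,-0.0335,-0.0034,0,0],[0.085,-0.0335,-0.0034,0,0],[0.085,-0.0335,-0.0034,0,0],[0.085,-0.0335,-0.0034,0,0],[0.085,-0.0335,-0.0034,0,0],[0.085,-0.0335,-0.0034,0,0],[0.085,-0.0335,-0.0034,0,0],[0.085,-0.0335,-0.0034,0,0],[0.085,-0.0335,-0.0034,0,0],[0.085,-0.0335,-0.0034,0,0],[0.085,0,0,0,0]]]'
python3 p.py side wrist | head -6
```

```text
time: 17.3
eef_pos: [0.563, -0.0234, 0.2234]
tcp_rot: [0.256, 0.967, 0.0, 0.002]
contact_force: [1.6, 0.5, 0.1]
opening: 0.868
finger_force: 0.0
time: 18.05
eef_pos: [0.562, -0.0232, 0.2193]
tcp_rot: [0.709, 0.705, 0.0, 0.0]
contact_force: [0.1, 0.1, 0.5]
opening: 0.994
finger_force: 0.0
time: 19.05
eef_pos: [0.5233, -0.3974, 0.2192]
tcp_rot: [0.709, 0.705, -0.001, 0.001]
contact_force: [-0.1, -0.3, 1.1]
opening: 0.995
finger_force: 0.0
tcp [ 0.5233 -0.3974  0.2192] toolx,y [[0.005, 1.0], [1.0, -0.005]] q6 -0.8
side [261, 245, 21, 22, 323] [270. 256.] [ 0.563 -0.025  0.03 ]
side [319, 368, 28, 29, 647] [332. 382.] [ 0.523 -0.392  0.03 ]
wrist [252, 155, 54, 55, 2301] [279. 182.] [ 0.522 -0.396  0.03 ]
wrist [0, 322, 95, 54, 926] [ 42. 346.] [ 0.238 -0.594  0.03 ]
wrist [430, 324, 30, 31, 204] [441. 340.] [ 0.713 -0.588  0.03 ]
```

```bash
python3 -m handwheel '[[[0.085,0.003,0,0.03,0],[0.085,0,0,0.035,0],[0.085,0,0,0.035,0],[0.085,0,0,0.035,0],[0.085,0,0,0.03,0],[0.085,0,0,0.02,0],[0.085,0,0,0.01,0],[0.085,0,0,0.007,0],[0.085,0,0,0,0]]]' 
python3 -m handwheel '[[[0.04,0,0,0,0],[0.04,0,0,0,0],[0.04,0,0,0,0],[0.04,0,0,0,0],[0.04,0,0,0,0],[0.04,0,0,0,0],[0.04,0,0,0,0]]]' 30
python3 -m handwheel '[[[0.04,0,0,-0.01,0],[0.04,0,0,-0.03,0],[0.04,0,0,-0.035,0],[0.04,0,0,-0.035,0],[0.04,0,0,-0.035,0],[0.04,0,0,-0.03,0],[0.04,0,0,0,0]]]'
python3 -m handwheel '[[[0.04,0.0306,0.0114,0,0],[0.04,0.0306,0.0114,0,0],[0.04,0.0306,0.0114,0,0],[0.04,0.0306,0.0114,0,0],[0.04,0.0306,0.0114,0,0],[0.04,0.0306,0.0114,0,0],[0.04,0.0306,0.0114,0,0],[0.04,0.0306,0.0114,0,0],[0.04,0.0306,0.0114,0,0],[0.04,0.0306,0.0114,0,0],[0.04,0.0306,0.0114,0,0],[0.04,0.0306,0.0114,0,0]]]'
python3 -m handwheel '[[[0.04,0,0,0,6.7],[0.04,0,0,0,6.7],[0.04,0,0,0,6.7],[0.04,0,0,0,6.7],[0.04,0,0,0,6.7],[0.04,0,0,0,6.7],[0.04,0,0,0,6.7],[0.04,0,0,0,6.7],[0.04,0,0,0,6.7],[0.04,0,0,0,0]]]'
python3 -c "
from h import *
im=viewer.read_camera('wrist');cv2.imwrite('pics/d.png',im)
im=viewer.read_camera('side');cv2.imwrite('pics/d2.png',np.hstack([im[140:420,150:430],viewer.read_camera('scene')[150:430,150:430]]))"
```

```text
time: 19.9
eef_pos: [0.5247, -0.3876, 0.0162]
tcp_rot: [0.707, 0.707, 0.0, -0.001]
contact_force: [-0.7, -0.4, 0.5]
opening: 0.994
finger_force: 0.0
time: 20.48
eef_pos: [0.5261, -0.3901, 0.0195]
tcp_rot: [0.707, 0.707, 0.0, 0.002]
contact_force: [-0.1, 0.6, 6.3]
opening: 0.707
finger_force: 33.3
time: 21.07
eef_pos: [0.5276, -0.3915, 0.2014]
tcp_rot: [0.707, 0.707, 0.0, 0.007]
contact_force: [-0.2, -1.0, -0.0]
opening: 0.705
finger_force: 33.4
time: 22.07
eef_pos: [0.661, -0.0199, 0.1906]
tcp_rot: [0.707, 0.707, -0.001, -0.001]
contact_force: [-0.3, -0.5, -1.3]
opening: 0.705
finger_force: 33.4
time: 22.9
eef_pos: [0.6607, -0.0215, 0.1905]
tcp_rot: [0.967, 0.255, -0.001, -0.0]
contact_force: [0.4, 1.1, -2.3]
opening: 0.707
finger_force: 33.4Traceback (most recent call last):
  File "<string>", line 4, in <module>
    im=viewer.read_camera('side');cv2.imwrite('pics/d2.png',np.hstack([im[140:420,150:430],viewer.read_camera('scene')[150:430,150:430]]))
                                                            ~~~~~~~~~^^^^^^^^^^^^^^^^^^^^^^^^^^^^^^^^^^^^^^^^^^^^^^^^^^^^^^^^^^^^^^^^^^^^
    return _nx.concatenate(arrs, 1, dtype=dtype, casting=casting)
           ~~~~~~~~~~~~~~~^^^^^^^^^^^^^^^^^^^^^^^^^^^^^^^^^^^^^^^
ValueError: all the input array dimensions except for the concatenation axis must match exactly, but along dimension 0, the array at index 0 has size 280 and the array at index 1 has size 270
```

```bash
python3 -m handwheel '[[[0.04,0,0,0.03,0],[0.04,0,0,0.03,0],[0.04,0,0,0.03,0],[0.04,0,0,0.03,0],[0.04,0,0,0.02,0],[0.04,0,0,0.012,0],[0.04,0,0,0.008,0],[0.04,0,0,0.005,0],[0.04,0,0,0.003,0],[0.04,0,0,0.002,0],[0.04,0,0,0.001,0],[0.04,0,0,0,0]]]'
python3 -m handwheel '[[[0.04,0,0,0.001,0],[0.04,0,0,0.001,0],[0.04,0,0,0,0],[0.04,0,0,0,0]]]'
```

```text
time: 24.05
eef_pos: [0.6622, -0.0217, 0.0219]
tcp_rot: [0.967, 0.256, 0.001, 0.0]
contact_force: [-0.4, 0.2, -1.3]
opening: 0.707
finger_force: 33.3
time: 24.38
eef_pos: [0.6624, -0.0217, 0.0205]
tcp_rot: [0.967, 0.256, 0.001, 0.0]
contact_force: [-2.3, -0.2, 5.3]
opening: 0.707
finger_force: 34.0
```

```bash
python3 -m handwheel '[[[0.074,0,0,0,0],[0.074,0,0,0,0],[0.074,0,0,0,0],[0.074,0,0,-0.01,0],[0.074,0,0,-0.025,0],[0.074,0,0,-0.035,0],[0.074,0,0,-0.04,0],[0.074,0,0,-0.04,0],[0.074,0,0,-0.04,0],[0.074,0,0,-0.04,0],[0.074,0,0,-0.04,0],[0.074,0,0,-0.04,0]]]' 
python3 -m handwheel '[[[0.085,-0.0142,-0.0314,0,0],[0.085,-0.0142,-0.0314,0,0],[0.085,-0.0142,-0.0314,0,0],[0.085,-0.0142,-0.0314,0,0],[0.085,-0.0142,-0.0314,0,0],[0.085,0,0,0,0],[0.085,0,0,0,0]]]'
cat > v.py <<'E'
from h import *
import sys
n,names=sys.argv[1],sys.argv[2].split(',')
Z=dict(persimmon0_center=.03,tray=0,pot=0,scanner=.008,holder=0,card=.07,rack=0,board_l=.008,board_r=.008,hook=0,hook_bar=.24,frame=0,jar=0,cup=0)
s=get_state();c=cam(n,s);im=viewer.read_camera(n);cv2.imwrite(sys.argv[3],im)
for t in names:
    for r in viewer.pinpoint(n,t)[:2]: u=px(r['xy']); print(t,round(r['confidence'],2),u.round(),atz(c,u,Z[t])[0].round(4))
E
python3 v.py wrist scanner,holder,card,rack pics/e1.png
python3 -c "
from h import *
cv2.imwrite('pics/e2.png',np.hstack([viewer.read_camera('side')[140:400,130:430],viewer.read_camera('scene')[150:410,150:450]]))"; python3 p.py side; python3 pot.py
```

```text
time: 25.38
eef_pos: [0.661, -0.0215, 0.3316]
tcp_rot: [0.967, 0.256, 0.0, 0.0]
contact_force: [0.6, -0.6, 0.1]
opening: 0.867
finger_force: 0.0
time: 25.97
eef_pos: [0.5211, 0.0805, 0.3298]
tcp_rot: [0.966, 0.257, 0.001, 0.0]
contact_force: [0.8, -0.3, -1.1]
opening: 1.0
finger_force: 0.0
scanner 0.68 [261. 206.] [0.4549 0.0741 0.008 ]
holder 0.71 [261. 208.] [0.4502 0.073  0.    ]
card 0.73 [244.  30.] [0.6391 0.194  0.07  ]
rack 0.73 [136. 141.] [0.4476 0.2737 0.    ]
tcp [0.5227 0.0789 0.3286] toolx,y [[0.869, 0.495], [0.495, -0.869]] q6 1.01
side [292, 232, 21, 18, 288] [302. 241.] [ 0.667 -0.014  0.03 ]
side [262, 245, 20, 18, 258] [272. 254.] [ 0.571 -0.018  0.03 ]
side [291, 262, 23, 17, 305] [302. 271.] [ 0.615 -0.104  0.03 ]
side 0.68 589
[0.7922 0.2591] -0.121996685998343
scene 0.79 7376
[ 0.6097 -0.058 ] -0.828092485549133
```

View pics/e2.png

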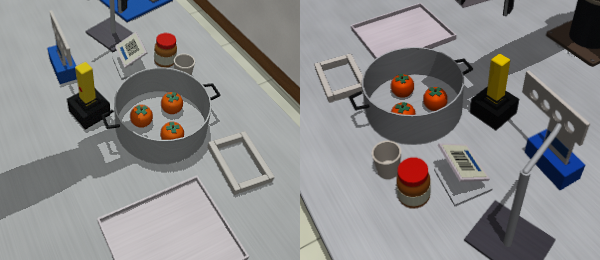

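View pics/e1.png

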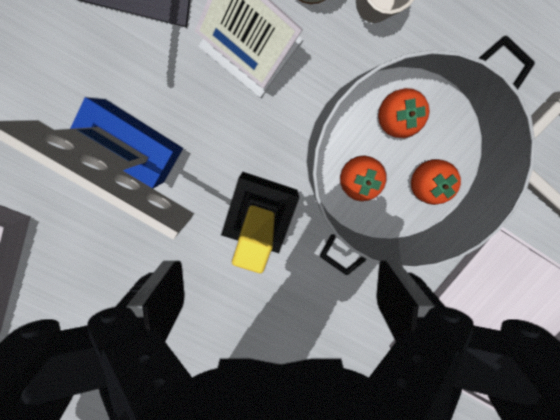

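```bash
cat > m.py <<'E'
from h import *
s=get_state();c=cam('wrist',s)
def g(t,pts,z):
    P=atz(c,pts,z)[:,:2]; e=np.roll(P,-1,0)-P
    print(t,P.round(4).tolist(),'mean',P.mean(0).round(4),'len',np.linalg.norm(e,axis=1).round(3),'ang',np.degrees(np.arctan2(e[:,1],e[:,0])).round(1))
g('holder',[(241,172),(299,180),(281,252),(222,235)],.05)
g('cardlow',[(200,43),(262,95)],.05)
g('rack',[(90,97),(182,152)],.05)
g('boardtop',[(0,128),(178,235)],.188)
g('holes',[(60,143),(94,163),(127,183),(159,202)],.1475)
im=viewer.read_camera('wrist')
a=cv2.resize(im[160:280,190:330],(700,600),interpolation=cv2.INTER_CUBIC)
cv2.imwrite('pics/f1.png',a)
b=np.hstack([cv2.resize(im[85:245,0:200],(400,320),interpolation=cv2.INTER_CUBIC),cv2.resize(im[0:128,180:340],(400,320),interpolation=cv2.INTER_CUBIC)])
cv2.imwrite('pics/f2.png',b)
E
python3 m.py
```

```text
holder [[0.4945, 0.122], [0.5228, 0.0512], [0.4225, 0.021], [0.4044, 0.104]] mean [0.461  0.0746] len [0.076 0.105 0.085 0.092] ang [ -68.3 -163.3  102.4   11.3]
cardlow [[0.6052, 0.2343], [0.591, 0.1439]] mean [0.5981 0.1891] len [0.091 0.091] ang [-99.  81.]
rack [[0.485, 0.324], [0.48, 0.1994]] mean [0.4825 0.2617] len [0.125 0.125] ang [-92.3  87.7]
boardtop [[0.4565, 0.3112], [0.4427, 0.1426]] mean [0.4496 0.2269] len [0.169 0.169] ang [-94.7  85.3]
holes [[0.4531, 0.2856], [0.451, 0.2503], [0.4483, 0.2145], [0.446, 0.1786]] mean [0.4496 0.2323] len [0.035 0.036 0.036 0.107] ang [-93.5 -94.3 -93.7  86.2]
```

View pics/f1.png

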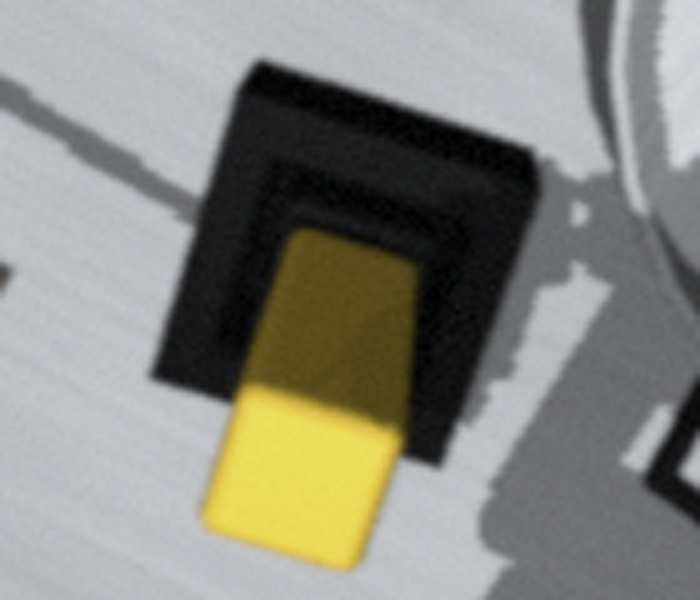

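View pics/f2.png

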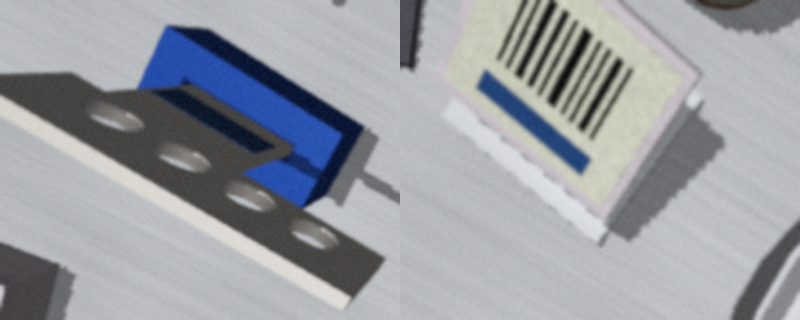

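```bash
sed -i '/^im=/,$d;/^g(/d' m.py
cat >> m.py <<'E'
g('scan',[(238.6,236.8),(270.4,246),(260.4,274),(230.6,264)],.178)
g('holder',[(237.6,178),(297.6,197),(278,253),(220.4,235.4)],.05)
g('cardlow',[(196,30),(260.8,87)],.05)
print('cardcorner',atz(c,[(300,30)],.09))
g('boardtop',[(0,130),(176,233)],.188)
print(c['T'][:3,3])
E
python3 m.py
```

```text
scan [[0.4647, 0.0925], [0.4715, 0.0614], [0.4405, 0.0554], [0.4356, 0.086]] mean [0.4531 0.0738] len [0.032 0.032 0.031 0.03 ] ang [ -77.7 -169.1   99.2   12.5]
holder [[0.4853, 0.1223], [0.502, 0.0412], [0.4191, 0.024], [0.4027, 0.1057]] mean [0.4523 0.0733] len [0.083 0.085 0.083 0.084] ang [ -78.3 -168.3  101.3   11.4]
cardlow [[0.6151, 0.2442], [0.5982, 0.1496]] mean [0.6067 0.1969] len [0.096 0.096] ang [-100.1   79.9]
cardcorner [[0.66609338 0.1375015  0.09      ]]
boardtop [[0.4548, 0.3108], [0.4435, 0.1451]] mean [0.4492 0.2279] len [0.166 0.166] ang [-93.9  86.1]
[0.58309291 0.11425284 0.47219917]
```

```bash
python3 -m handwheel '[[[0.085,0,0,0,6],[0.085,0,0,0,6],[0.085,0,0,0,6.1],[0.085,-0.0343,-0.0045,0,0],[0.085,-0.0343,-0.0045,0,0],[0.085,0,0,0,0],[0.085,0,0,0,0]]]' 
python3 v.py wrist scanner,holder pics/g.png; python3 p.py wrist|head -1
```

```text
time: 27.2
eef_pos: [0.4521, 0.0747, 0.329]
tcp_rot: [0.995, 0.101, 0.001, 0.0]
contact_force: [-0.2, 0.2, 1.0]
opening: 0.995
finger_force: 0.0
scanner 0.95 [281. 165.] [0.4525 0.0734 0.008 ]
holder 0.72 [377.  95.] [ 0.5713 -0.0358 -0.    ]
holder 0.5 [397.  70.] [ 0.6076 -0.0532  0.    ]
tcp [0.4539 0.0746 0.3294] toolx,y [[0.98, 0.201], [0.201, -0.98]] q6 1.31
```

Well aligned; descend and grip.

```bash
python3 -m handwheel '[[[0.085,0,0,0.03,0],[0.085,0,0,0.035,0],[0.085,0,0,0.035,0],[0.085,0,0,0.035,0],[0.085,0,0,0.03,0],[0.085,0,0,0.02,0],[0.085,0,0,0.015,0],[0.085,0,0,0.005,0],[0.085,0,0,0,0],[0.085,0,0,0,0]]]' 
python3 -m handwheel '[[[0.02,0,0,0,0],[0.02,0,0,0,0],[0.02,0,0,0,0],[0.02,0,0,0,0],[0.02,0,0,0,0],[0.02,0,0,0,0],[0.02,0,0,0,0],[0.02,0,0,0,0],[0.02,0,0,0,0],[0.02,0,0,0,0],[0.02,0,0,0,0]]]' 40
```

```text
time: 28.23
eef_pos: [0.4571, 0.0734, 0.1271]
tcp_rot: [0.995, 0.101, 0.003, 0.001]
contact_force: [-1.0, -5.9, 10.6]
opening: 0.999
finger_force: 5.7
time: 29.15
eef_pos: [0.4538, 0.0745, 0.1243]
tcp_rot: [0.995, 0.101, 0.001, 0.0]
contact_force: [3.1, -0.6, 3.9]
opening: 0.393
finger_force: 39.0
```

```bash
python3 -m handwheel '[[[0.02,0,0,-0.01,0],[0.02,0,0,-0.015,0],[0.02,0,0,-0.02,0],[0.02,0,0,-0.02,0],[0.02,0,0,-0.03,0],[0.02,0,0,-0.03,0],[0.02,0,0,-0.025,0],[0.02,0,0,0,0],[0.02,0,0,0,0]]]' 
python3 -c "
from h import *
cv2.imwrite('pics/h.png',np.hstack([viewer.read_camera('side')[100:400,130:430],viewer.read_camera('scene')[110:410,200:500]]))"
```

```text
time: 29.9
eef_pos: [0.4524, 0.0749, 0.274]
tcp_rot: [0.995, 0.101, -0.0, -0.0]
contact_force: [-1.1, -0.5, -2.9]
opening: 0.395
finger_force: 39.0
```

View pics/h.png

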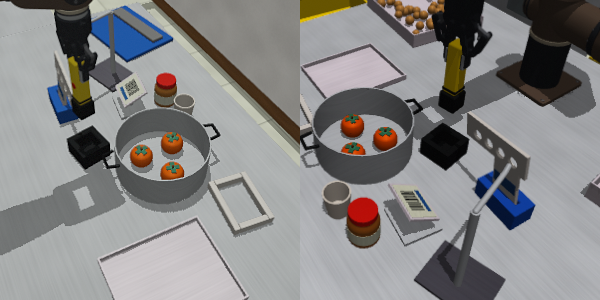

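```bash
python3 -m handwheel '[[[0.02,0.0138,0.0335,0,0],[0.02,0.0138,0.0335,0,0],[0.02,0.0138,0.0335,0,0],[0.02,0.0138,0.0335,0,0],[0.02,0.0138,0.0335,0,0],[0.02,0.0138,0.0335,0,0],[0.02,0.0138,0.0335,0,0],[0.02,0.0138,0.0335,0,0],[0.02,0.0138,0.0335,0,0],[0.02,0.0138,0.0335,0,0],[0.02,0,0,0,0]]]' 
python3 -m handwheel '[[[0.02,0,0,0,6.66],[0.02,0,0,0,6.66],[0.02,0,0,0,6.66],[0.02,0,0,0,6.66],[0.02,0,0,0,6.66],[0.02,0,0,0,6.66],[0.02,0,0,0,6.66],[0.02,0,0,0,6.66],[0.02,0,0,0,6.66],[0.02,0,0,0,6.66],[0.02,0,0,0,6.66],[0.02,0,0,0,6.66]]]'
python3 -m handwheel '[[[0.02,0,0,0.02,6.66],[0.02,0,0,0.025,0],[0.02,0,0,0.025,0],[0.02,0,0,0.02,0],[0.02,0,0,0.005,0],[0.02,0,0,0,0],[0.02,0,0,0,0]]]' 25
python3 p.py side
```

```text
time: 30.92
eef_pos: [0.656, -0.2308, 0.2676]
tcp_rot: [0.995, 0.099, -0.003, -0.001]
contact_force: [-1.0, 1.0, -2.1]
opening: 0.392
finger_force: 39.5
time: 31.92
eef_pos: [0.6541, -0.2246, 0.27]
tcp_rot: [0.826, -0.564, -0.003, 0.0]
contact_force: [-0.3, -0.2, -1.7]
opening: 0.389
finger_force: 39.5
time: 32.5
eef_pos: [0.6551, -0.2253, 0.178]
tcp_rot: [0.794, -0.609, -0.001, 0.0]
contact_force: [0.1, 0.5, -1.4]
opening: 0.39
finger_force: 39.4
tcp [ 0.6551 -0.2253  0.178 ] toolx,y [[0.259, -0.966], [-0.966, -0.259]] q6 2.4
side [292, 232, 21, 21, 341] [302. 242.] [ 0.665 -0.02   0.03 ]
side [261, 245, 21, 21, 342] [271. 256.] [ 0.566 -0.023  0.03 ]
side [291, 262, 23, 17, 315] [302. 271.] [ 0.614 -0.105  0.03 ]
```

```bash
python3 -m handwheel '[[[0.02,-0.01,0,0,0],[0.02,-0.01,0,0,0],[0.02,-0.005,0,0,0],[0.02,-0.005,0,0,0],[0.02,-0.005,0,0,0],[0.02,-0.005,0,0,0],[0.02,0,0,0,0]]]' 25
python3 -m handwheel '[[[0.02,-0.005,0,0,0],[0.02,-0.005,0,0,0],[0.02,-0.005,0,0,0],[0.02,0,0,0,0]]]'
```

```text
time: 33.13
eef_pos: [0.6463, -0.188, 0.1813]
tcp_rot: [0.794, -0.608, 0.003, 0.001]
contact_force: [1.5, -5.0, 1.0]
opening: 0.392
finger_force: 38.8
time: 33.47
eef_pos: [0.6424, -0.1734, 0.1809]
tcp_rot: [0.794, -0.608, 0.003, 0.0]
contact_force: [0.5, -4.4, 2.6]
opening: 0.392
finger_force: 39.1
```

```bash
python3 -m handwheel '[[[0.02,-0.005,0,0,0],[0.02,-0.005,0,0,0],[0.02,-0.005,0,0,0],[0.02,-0.005,0,0.001,0],[0.02,-0.004,0,0.001,0],[0.02,0,0,0,0]]]'
cat > tilt.py <<'E'
# fit scanner pose in the grip: tilt about tool y, slide along tool x, h = nose distance; using yellow+outline masks
from h import *
from scipy.optimize import minimize
import sys
s=get_state(); Rt=R.from_quat(s['tcp_rot']).as_matrix(); g=np.array(s['eef_pos'])-Rt[:,2]*.019
data=[]
for n in ['side','scene']:
    c=cam(n); im=viewer.read_camera(n); r=viewer.outline_of(n,'scanner')
    if r and r[0]['confidence']>.4:
        m=r[0]['mask'].astype('uint8'); hsv=cv2.cvtColor(im,cv2.COLOR_BGR2HSV)
        data.append((c,m)); print(n,r[0]['confidence'],m.sum())
        cv2.imwrite(f'pics/{sys.argv[1]}_{n}.png',im)
def box(w,a,b): return np.array([[x,y,z] for x in(-w,w) for y in(-w,w) for z in(a,b)])
def pts(p):
    t,h,dx=p; Rs=Rt@R.from_euler('y',t,degrees=True).as_matrix()@np.diag([1,-1,-1])
    f=lambda B:(B-[0,0,h])@Rs.T+g+Rt[:,0]*dx
    return [f(box(.022,0,.045)),f(box(.017,.045,.17))],Rs
def cost(p):
    e=0
    for c,m in data:
        a=np.zeros((420,560),'uint8')
        for B in pts(p)[0]: cv2.fillConvexPoly(a,cv2.convexHull((proj(c,B)*16).astype('int32')),1,shift=4)
        # visible part only: mask should lie inside the model, model head should be inside mask
        hd=np.zeros_like(a); cv2.fillConvexPoly(hd,cv2.convexHull((proj(c,pts(p)[0][0])*16).astype('int32')),1,shift=4)
        e+=(float((m&(1-a)).sum())+float((hd&(1-m)).sum())+.3*float((a&(1-m)).sum()))/m.sum()
    return e+((p[1]-.135)/.03)**2*.1+(p[2]/.01)**2*.05
best=min((minimize(cost,[t,.135,0],method='Nelder-Mead',options=dict(initial_simplex=[[t,.135,0],[t+8,.135,0],[t,.14,0],[t,.135,.005]])) for t in (-40,-25,-10,0,10,25,40)),key=lambda o:o.fun)
Rs=pts(best.x)[1]; nose=g+Rt[:,0]*best.x[2]-Rs[:,2]*best.x[1]
print('tilt,h,dx',best.x.round(3),best.fun,'axis',Rs[:,2].round(3),'nose',nose.round(4))
E
python3 tilt.py t1; python3 -c "
import cv2,numpy as np
a=cv2.imread('pics/t1_side.png')[130:330,220:420];b=cv2.imread('pics/t1_scene.png')[60:260,180:380]
cv2.imwrite('pics/t1.png',cv2.resize(np.hstack([a,b]),(800,400)))"
```

```text
time: 33.97
eef_pos: [0.6353, -0.1485, 0.1769]
tcp_rot: [0.794, -0.608, 0.0, -0.001]
contact_force: [2.3, -2.6, 1.1]
opening: 0.39
finger_force: 40.4
side 0.8 1194
scene 0.55 636
tilt,h,dx [3.1881e+01 1.3100e-01 1.0000e-03] 0.5056397109862074 axis [-0.138  0.509  0.849] nose [ 0.6535 -0.2158  0.0846]
```

View pics/t1.png

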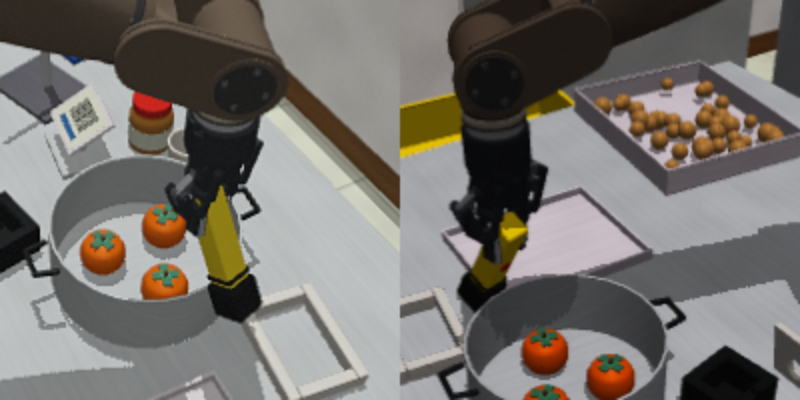

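```bash
python3 -m handwheel '[[[0.02,0.01,0,-0.01,0],[0.02,0,0,-0.025,0],[0.02,0,0,-0.035,0],[0.02,0,0,-0.035,0],[0.02,0,0,-0.02,0],[0.02,0,0,0,0]]]' 60
python3 -m handwheel '[[[0.02,-0.0353,0.0012,0,0],[0.02,-0.0353,0.0012,0,0],[0.02,-0.0353,0.0012,0,0],[0.02,-0.0353,0.0012,0,0],[0.02,-0.0353,0.0012,0,0],[0.02,-0.0353,0.0012,0,0],[0.02,-0.0353,0.0012,0,0],[0.02,-0.0353,0.0012,0,0],[0.02,-0.0353,0.0012,0,0],[0.02,-0.0353,0.0012,0,0],[0.02,-0.0353,0.0012,0,0],[0.02,0,0,0,0]]]'
python3 -m handwheel '[[[0.02,0,0,0,-6.49],[0.02,0,0,0,-6.49],[0.02,0,0,0,-6.49],[0.02,0,0,0,-6.49],[0.02,0,0,0,-6.49],[0.02,0,0,0,-6.49],[0.02,0,0,0,-6.49],[0.02,0,0,0,-6.49],[0.02,0,0,0,-6.49],[0.02,0,0,0,-6.49],[0.02,0,0,0,0],[0.02,0,0,0,0]]]'
python3 tilt.py t2; python3 p.py wrist | head -1; python3 v.py wrist card pics/k.png;python3 v.py scene card pics/k3.png;python3 v.py side card pics/k4.png
```

```text
time: 34.67
eef_pos: [0.639, -0.1596, 0.3085]
tcp_rot: [0.793, -0.609, 0.003, -0.002]
contact_force: [0.7, -0.3, -1.1]
opening: 0.389
finger_force: 63.1
time: 35.67
eef_pos: [0.5178, 0.1519, 0.2997]
tcp_rot: [0.822, -0.569, -0.021, -0.023]
contact_force: [0.5, 0.2, -1.4]
opening: 0.391
finger_force: 63.0
time: 36.67
eef_pos: [0.5205, 0.1491, 0.3005]
tcp_rot: [0.999, -0.043, -0.004, -0.029]
contact_force: [-0.2, -0.2, -2.3]
opening: 0.391
finger_force: 62.9
side 0.73 579
scene 0.9 1875
tilt,h,dx [2.6919e+01 1.3400e-01 2.0000e-03] 0.5857404499065342 axis [-0.446 -0.014  0.895] nose [0.583  0.1496 0.1996]
tcp [0.5211 0.1494 0.3019] toolx,y [[0.997, -0.084], [-0.083, -0.995]] q6 1.71
card 0.62 [241.  67.] [0.6409 0.1949 0.07  ]
card 0.24 [429.  37.] [0.6512 0.0015 0.07  ]
card 0.95 [319. 308.] [0.627  0.1946 0.07  ]
card 0.83 [259. 188.] [0.6405 0.1976 0.07  ]
card 0.53 [224. 118.] [0.6937 0.6031 0.07  ]
```

```bash
python3 -c "
from h import *
s=get_state();print(s['qpos'].round(3),s['eef_pos'],R.from_quat(s['tcp_rot']).as_matrix().round(3), s['time'])"
python3 -m handwheel '[[[0.02,0,0,0,0],[0.02,0,0,0,0],[0.02,0,0,0,0]]]'
```

```text
[ 0.065 -0.065  1.83   0.06   1.373  1.706] [0.52126516 0.14958406 0.30249639] [[ 0.997 -0.082 -0.001]
 [-0.082 -0.995  0.059]
 [-0.006 -0.059 -0.998]] 37.2167
time: 37.47
eef_pos: [0.5213, 0.1496, 0.3024]
tcp_rot: [0.999, -0.041, -0.002, -0.029]
contact_force: [-0.1, -0.9, -2.0]
opening: 0.392
finger_force: 62.9
```

```bash
python3 -c "
from h import *
s=get_state();print(s['joint_efforts'].round(2),s['wrist_torque'])
a=viewer.read_camera('scene');b=viewer.read_camera('side');cv2.imwrite('pics/l.png',np.hstack([a[:,140:540],b[:,60:460]]))"
```

```text
[  0.   -28.55 -31.18   0.15  -0.06  -0.  ] [-0.07331112  0.06270407  0.02742013]
```

View pics/l.png

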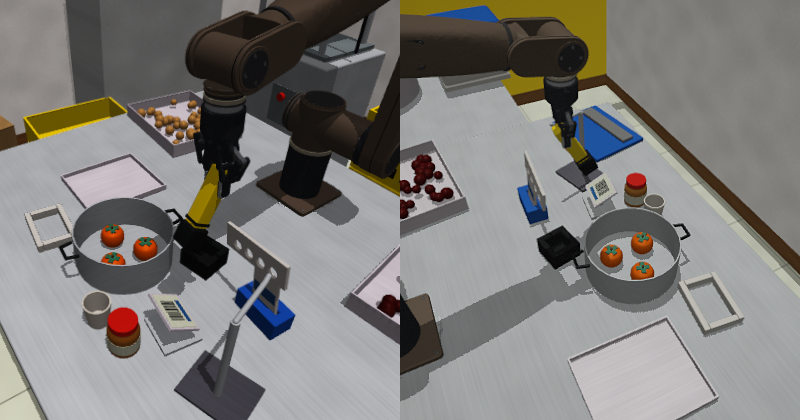

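```bash
python3 -m handwheel '[[[0.02,0,0,0,5.5],[0.02,0,0,0,5.5],[0.02,-0.0034,-0.015,0.013,0],[0.02,-0.0034,-0.015,0.013,0],[0.02,-0.0034,-0.015,0.013,0],[0.02,-0.0034,-0.015,0.013,0],[0.02,0,0,0,0],[0.02,0,0,0,0]]]'
python3 tilt.py t3; python3 -c "
from h import *
s=get_state();print(s['qpos'].round(3),s['eef_pos'],R.from_quat(s['tcp_rot']).as_matrix().round(3), s['time'])
a=cv2.imread('pics/t3_side.png')[110:230,180:340];b=cv2.imread('pics/t3_scene.png')[200:350,240:440]
cv2.imwrite('pics/t3.png',np.hstack([cv2.resize(a,(400,300),interpolation=cv2.INTER_CUBIC),cv2.resize(b,(400,300),interpolation=cv2.INTER_CUBIC)]))"
```

```text
time: 38.23
eef_pos: [0.5238, 0.2142, 0.2531]
tcp_rot: [0.99, -0.136, -0.005, -0.028]
contact_force: [-0.1, -0.9, -1.8]
opening: 0.39
finger_force: 62.9
side 0.66 727
scene 0.97 1771
tilt,h,dx [2.8929e+01 1.3000e-01 3.0000e-03] 0.37292316821330407 axis [-0.463  0.079  0.883] nose [0.5871 0.202  0.1571]
[0.181 0.017 1.835 0.06  1.278 2.009] [0.52502611 0.21336491 0.25532207] [[ 0.963 -0.271  0.001]
 [-0.271 -0.961  0.059]
 [-0.015 -0.057 -0.998]] 38.4333
```

View pics/t3.png

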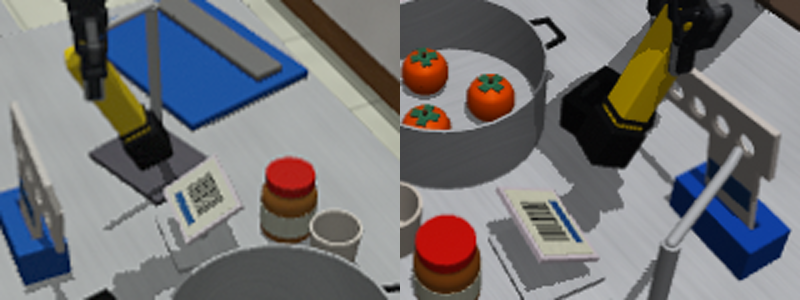

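```bash
python3 -m handwheel '[[[0.02,0.003,0,0,0],[0.02,0,0,0,0],[0.02,0,0,0,0],[0.02,0,0,0,0],[0.02,0,0,0,0],[0.02,0,0,0,0],[0.02,0,0,0,0],[0.02,0,0,0,0],[0.02,0,0,0,0],[0.02,0,0,0,0],[0.02,0,0,0,0],[0.02,0,0,0,0]]]'
python3 -m handwheel '[[[0.02,0,0,0,0],[0.02,0,0,0,0],[0.02,0,0,0,0],[0.02,0,0,0,0],[0.02,0,0,0,0],[0.02,0,0,0,0],[0.02,0,0,0,0],[0.02,0,0,0,0],[0.02,0,0,0,0],[0.02,0,0,0,0],[0.02,0,0,0,0],[0.02,0,0,0,0]]]'
```

```text
time: 39.43
eef_pos: [0.5272, 0.2132, 0.2541]
tcp_rot: [0.99, -0.136, -0.004, -0.029]
contact_force: [-0.1, -0.2, -1.2]
opening: 0.391
finger_force: 63.0
time: 40.43
eef_pos: [0.5273, 0.2131, 0.2541]
tcp_rot: [0.99, -0.136, -0.004, -0.029]
contact_force: [-0.9, 0.0, -1.8]
opening: 0.386
finger_force: 63.0
```

```bash
python3 tilt.py t4; for c in side scene; do python3 v.py $c card,scanner pics/u$c.png; done; python3 -c "
from h import *
for n,b in (('side',[(0,0)]),('scene',[(0,0)])):
    r=viewer.outline_of(n,'card'); c=cam(n)
    if r:
        m=r[0]['mask'].astype('uint8'); q=cv2.minAreaRect(np.argwhere(m)[:,::-1].astype('float32')); print(n,r[0]['confidence'],q[0],atz(c,[q[0]],.07))"
```

```text
side 0.79 753
scene 0.81 1825
tilt,h,dx [2.8161e+01 1.3200e-01 3.0000e-03] 0.33674377329170113 axis [-0.454  0.076  0.888] nose [0.5903 0.2012 0.1558]
card 0.92 [257. 190.] [0.6308 0.1928 0.07  ]
card 0.28 [243. 171.] [0.6285 0.2919 0.07  ]
scanner 0.57 [242. 170.] [0.6573 0.3692 0.008 ]
scanner 0.43 [314. 220.] [0.7531 0.0573 0.008 ]
card 0.67 [315. 309.] [0.6341 0.1907 0.07  ]
scanner 0.63 [340. 277.] [0.4945 0.1132 0.008 ]
side 0.89 (260.4615478515625, 188.69232177734375) [[0.64134073 0.19208686 0.07      ]]
scene 0.56 (313.3846130371094, 312.076904296875) [[0.64206236 0.19576178 0.07      ]]
```

```bash
python3 -m handwheel '[[[0.02,0,0,-0.015,0],[0.02,0,0,-0.025,0],[0.02,0,0,-0.02,0]]]'
python3 -m handwheel '[[[0.02,0.0079,0.0388,-0.0022,0],[0.02,0.0079,0.0388,-0.0022,0],[0.02,0.0079,0.0388,-0.0022,0],[0.02,0.0079,0.0388,-0.0022,0],[0.02,0.0079,0.0388,-0.0022,0],[0.02,0.0079,0.0388,-0.0022,0],[0.02,0.0079,0.0388,-0.0022,0],[0.02,0.0079,0.0388,-0.0022,0],[0.02,0.0079,0.0388,-0.0022,0],[0.02,0.0079,0.0388,-0.0022,0],[0.02,0.0079,0.0388,-0.0022,0],[0.02,0.0079,0.0388,-0.0022,0]]]'
python3 -m handwheel '[[[0.02,0,0,0,-6.88],[0.02,0,0,0,-6.88],[0.02,0,0,0,-6.88],[0.02,0,0,0,-6.88],[0.02,0,0,0,-6.88],[0.02,0,0,0,-6.88],[0.02,0,0,0,-6.88],[0.02,0,0,0,-6.88],[0.02,0,0,0,-6.88],[0.02,0,0,0,-6.88],[0.02,0,0,0,-6.88],[0.02,0,0,0,0]]]'
python3 -c "
from h import *
s=get_state();print(s['qpos'].round(3),s['eef_pos'],R.from_quat(s['tcp_rot']).as_matrix().round(3), s['time'])"
```

```text
time: 41.28
eef_pos: [0.5271, 0.2096, 0.3145]
tcp_rot: [0.99, -0.136, -0.005, -0.029]
contact_force: [1.0, 0.5, -0.9]
opening: 0.392
finger_force: 63.0
time: 42.28
eef_pos: [0.4922, -0.267, 0.3126]
tcp_rot: [0.99, -0.137, -0.004, -0.029]
contact_force: [1.3, -0.2, -1.3]
opening: 0.394
finger_force: 63.0
time: 43.28
eef_pos: [0.4927, -0.2651, 0.3125]
tcp_rot: [0.865, 0.501, 0.014, -0.025]
contact_force: [-0.0, 0.2, -0.9]
opening: 0.392
finger_force: 62.9
[-0.695 -0.005  1.754  0.045  1.43  -0.181] [ 0.49267162 -0.26509996  0.31249675] [[ 0.498  0.867 -0.001]
 [ 0.866 -0.497  0.058]
 [ 0.05  -0.03  -0.998]] 43.2833
```

```bash
python3 -m handwheel '[[[0.02,0,0,0.03,0],[0.02,0,0,0.035,0],[0.02,0,0,0.035,0],[0.02,0,0,0.03,0],[0.02,0,0,0.02,0],[0.02,0,0,0.01,0],[0.02,0,0,0,0],[0.02,0,0,0,0]]]' 30
python3 -m handwheel '[[[0.02,0.01,0,0,0],[0.02,0.01,0,0,0],[0.02,0.005,0,0,0],[0.02,0.005,0,0,0],[0.02,0.005,0,0,0],[0.02,0.005,0,0,0],[0.02,0,0,0,0]]]'
python3 -m handwheel '[[[0.02,0.005,0,0,0],[0.02,0.005,0,0,0],[0.02,0.005,0,0,0],[0.02,0.005,0,0,0],[0.02,0,0,0,0]]]'
```

```text
time: 43.95
eef_pos: [0.493, -0.2559, 0.1534]
tcp_rot: [0.866, 0.499, 0.014, -0.025]
contact_force: [-1.1, 0.6, -0.7]
opening: 0.391
finger_force: 62.9
time: 44.53
eef_pos: [0.5139, -0.2227, 0.1574]
tcp_rot: [0.865, 0.5, 0.014, -0.022]
contact_force: [-2.7, -5.6, -0.3]
opening: 0.394
finger_force: 62.5
time: 44.95
eef_pos: [0.524, -0.2049, 0.1584]
tcp_rot: [0.865, 0.5, 0.014, -0.022]
contact_force: [-1.4, -4.7, 0.6]
opening: 0.391
finger_force: 60.5
```

```bash
python3 -m handwheel '[[[0.02,0.005,0,0,0],[0.02,0.005,0,0,0],[0.02,0.005,0,0,0],[0.02,0.004,0,0,0],[0.02,0,0,0,0]]]'
python3 -m handwheel '[[[0.02,0.003,0,0,0],[0.02,0,0,0,0],[0.02,0,0,0,0]]]'
python3 -m handwheel '[[[0.02,0.002,0,0,0],[0.02,0,0,0,0],[0.02,0,0,0,0]]]'
python3 tilt.py t5
```

```text
time: 45.37
eef_pos: [0.533, -0.1881, 0.1586]
tcp_rot: [0.865, 0.5, 0.014, -0.023]
contact_force: [-1.6, -3.8, 0.9]
opening: 0.393
finger_force: 62.5
time: 45.62
eef_pos: [0.5341, -0.1857, 0.1582]
tcp_rot: [0.866, 0.5, 0.014, -0.024]
contact_force: [-1.7, -4.8, 1.0]
opening: 0.39
finger_force: 62.5
time: 45.87
eef_pos: [0.535, -0.184, 0.158]
tcp_rot: [0.866, 0.5, 0.014, -0.024]
contact_force: [-1.7, -4.7, 0.4]
opening: 0.393
finger_force: 62.4
side 0.59 870
scene 0.96 567
tilt,h,dx [-2.6997e+01  1.0300e-01  8.0000e-03] 0.7546254470330982 axis [0.226 0.342 0.912] nose [ 0.5157 -0.2133  0.0831]
```

```bash
for i in 1 2; do echo; done
python3 -m handwheel '[[[0.02,0.002,0,0,0],[0.02,0,0,0,0],[0.02,0,0,0,0]]]' | grep -E "eef|contact"
python3 -m handwheel '[[[0.02,0.002,0,0,0],[0.02,0,0,0,0],[0.02,0,0,0,0]]]'| grep -E "eef|contact"
python3 -m handwheel '[[[0.02,0.002,0,0,0],[0.02,0,0,0,0],[0.02,0,0,0,0]]]'| grep -E "eef|contact"
python3 -c "
from h import *
a=viewer.read_camera('side')[180:380,180:380];b=viewer.read_camera('scene')[60:260,160:360]
cv2.imwrite('pics/n.png',cv2.resize(np.hstack([a,b]),(800,400),interpolation=cv2.INTER_CUBIC))"
```

```text
eef_pos: [0.5359, -0.1824, 0.1581]
contact_force: [-1.3, -4.5, 1.5]
eef_pos: [0.5369, -0.1807, 0.1583]
contact_force: [-2.2, -5.0, 1.3]
eef_pos: [0.5377, -0.1791, 0.1584]
contact_force: [-3.0, -6.1, 1.9]
```

View pics/n.png

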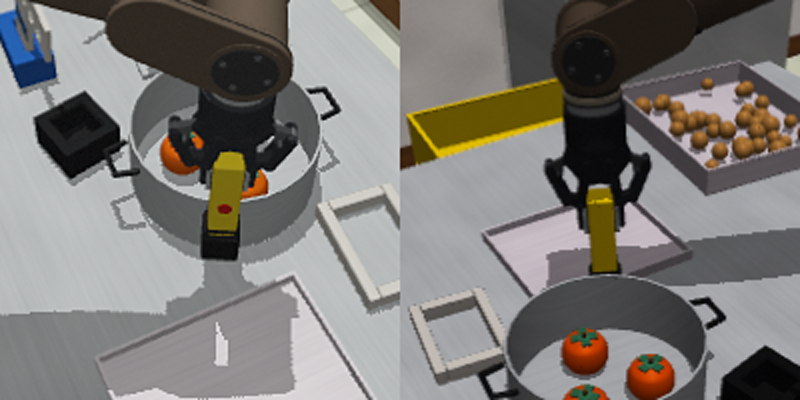

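```bash
python3 -m handwheel '[[[0.02,-0.01,0,0,0],[0.02,-0.01,0,-0.01,0],[0.02,0,0,-0.03,0],[0.02,0,0,-0.035,0],[0.02,0,0,-0.035,0],[0.02,0,0,-0.02,0],[0.02,0,0,0,0]]]' | grep eef
python3 -m handwheel '[[[0.02,0.0247,-0.0249,0,0],[0.02,0.0247,-0.0249,0,0],[0.02,0.0247,-0.0249,0,0],[0.02,0.0247,-0.0249,0,0],[0.02,0.0247,-0.0249,0,0],[0.02,0.0247,-0.0249,0,0],[0.02,0.0247,-0.0249,0,0],[0.02,0.0247,-0.0249,0,0],[0.02,0,0,0,0]]]' | grep eef
python3 -m handwheel '[[[0.02,0,0,0,-6.93],[0.02,0,0,0,-6.93],[0.02,0,0,0,-6.93],[0.02,0,0,0,-6.93],[0.02,0,0,0,-6.93],[0.02,0,0,0,-6.93],[0.02,0,0,0,0],[0.02,0,0,0,0]]]'
python3 tilt.py t6; python3 -c "
from h import *
s=get_state();print(s['qpos'].round(3),s['eef_pos'],R.from_quat(s['tcp_rot']).as_matrix().round(3), s['time'])
w=viewer.read_camera('wrist');cv2.imwrite('pics/t6w.png',w)
a=cv2.imread('pics/t6_side.png')[140:300,140:300];b=cv2.imread('pics/t6_scene.png')[140:300,270:430]
cv2.imwrite('pics/t6.png',cv2.resize(np.hstack([a,b]),(800,400),interpolation=cv2.INTER_CUBIC))"
```

```text
eef_pos: [0.5298, -0.204, 0.2933]
eef_pos: [0.4514, 0.0727, 0.301]
time: 48.92
eef_pos: [0.4534, 0.0675, 0.3008]
tcp_rot: [0.633, 0.773, 0.022, -0.02]
contact_force: [0.3, -0.4, -1.1]
opening: 0.392
finger_force: 61.7
side 0.79 1177
tilt,h,dx [-3.32e+00  1.34e-01 -1.00e-03] 0.11171253641909576 axis [-0.008 -0.003  1.   ] nose [0.4548 0.0657 0.1859]
[-0.107 -0.262  2.004  0.06   1.408 -0.317] [0.45385146 0.06749191 0.30165615] [[-0.199  0.98  -0.001]
 [ 0.978  0.199  0.059]
 [ 0.058  0.01  -0.998]] 49.1167[ WARN:0@0.570] global loadsave.cpp:275 findDecoder imread_('pics/t6_scene.png'): can't open/read file: check file path/integrity
Traceback (most recent call last):
TypeError: 'NoneType' object is not subscriptable
```

```bash
python3 -m handwheel '[[[0.02,-0.0022,-0.0025,0.02,0],[0.02,0,0,0.03,0],[0.02,0,0,0.03,0],[0.02,0,0,0.025,0],[0.02,0,0,0.015,0],[0.02,0,0,0.005,0],[0.02,0,0,0,0],[0.02,0,0,0,0]]]'
python3 -c "
from h import *
s=get_state();print(s['eef_pos'])
a=viewer.read_camera('side')[180:300,150:310];b=viewer.read_camera('scene')[180:300,260:420]
cv2.imwrite('pics/q.png',cv2.resize(np.hstack([a,b]),(800,300),interpolation=cv2.INTER_CUBIC))"
python3 -m handwheel '[[[0.02,0,0,0.008,0],[0.02,0,0,0.008,0],[0.02,0,0,0.006,0],[0.02,0,0,0,0]]]'
```

```text
time: 49.83
eef_pos: [0.4525, 0.0722, 0.178]
tcp_rot: [0.632, 0.774, 0.023, -0.018]
contact_force: [0.5, -0.0, -1.6]
opening: 0.392
finger_force: 61.7
[0.45254314 0.07218024 0.17800676]
time: 50.27
eef_pos: [0.4554, 0.0741, 0.1654]
tcp_rot: [0.632, 0.774, 0.024, -0.018]
contact_force: [-13.1, 3.4, 38.5]
opening: 0.393
finger_force: 66.0
```

View pics/q.png

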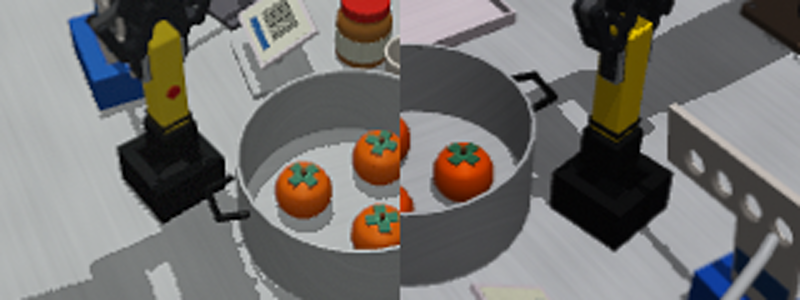

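```bash
python3 -m handwheel '[[[0.02,0,0,-0.01,0],[0.02,0,0,-0.012,0],[0.02,0,0,0,0],[0.02,0,0,0,0]]]'
python3 tilt.py t7; python3 -c "
from h import *
s=get_state();print(s['eef_pos']);w=viewer.read_camera('wrist');cv2.imwrite('pics/w7.png',w)
cv2.imwrite('pics/w7c.png',cv2.resize(w[150:420,130:490],(800,600),interpolation=cv2.INTER_CUBIC))"
```

```text
time: 50.6
eef_pos: [0.4523, 0.0722, 0.1773]
tcp_rot: [0.632, 0.774, 0.023, -0.018]
contact_force: [-0.4, -0.1, -2.8]
opening: 0.392
finger_force: 61.3
side 0.89 884
scene 0.74 1039
tilt,h,dx [-3.35e+00  1.30e-01 -1.00e-03] 0.3308213371761557 axis [-0.013 -0.001  1.   ] nose [0.454  0.0708 0.0664]
[0.4511319  0.07229051 0.17572352]
```

View pics/w7c.png

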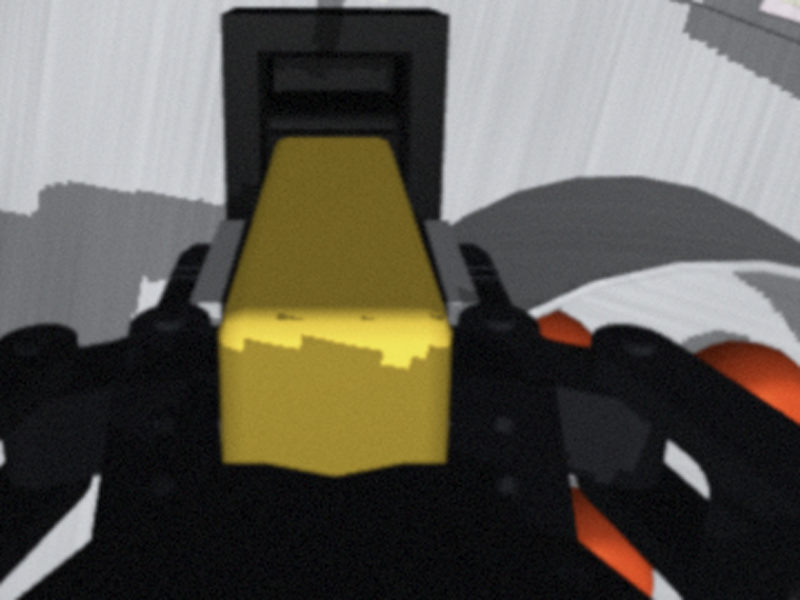

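```bash
python3 -c "
from h import *
s=get_state();c=cam('wrist',s)
f=lambda u,v:(130+u*.45,150+v*.45)
P=atz(c,[f(225,14),f(446,14),f(258,54),f(411,54)],.05);print(P.round(4)); a=np.radians(11.6);ex=np.array([np.cos(a),np.sin(a)]);ey=np.array([-ex[1],ex[0]])
m=P[:2].mean(0)[:2]-ey*.0425;print('holder est',m, P[2:].mean(0)[:2]-ey*.029)
# head corners if nose at fit
n=np.array([.454,.0708]);z=.0664
for dz in(0,.045):
  Q=np.array([[*(n+ex*sx*.022+ey*.022),z+dz] for sx in(-1,1)]);q=proj(c,Q);print(((q-[130,150])/.45).round())"
```

```text
[[0.4044 0.1072 0.05  ]
 [0.4848 0.1236 0.05  ]
 [0.419  0.095  0.05  ]
 [0.4754 0.1065 0.05  ]]
holder est [0.45314944 0.07375284] [0.45302596 0.072322  ]
[[275.  84.]
 [399.  84.]]
[[265. 108.]
 [413. 108.]]
```

```bash
python3 -m handwheel '[[[0.02,0.003,-0.001,0,0],[0.02,0,0,0.006,0],[0.02,0,0,0.006,0],[0.02,0,0,0.005,0],[0.02,0,0,0.003,0],[0.02,0,0,0,0]]]'
python3 -m handwheel '[[[0.02,-0.0003,0,0.004,0],[0.02,0,0,0,0]]]'
```

```text
time: 51.35
eef_pos: [0.4495, 0.0762, 0.1559]
tcp_rot: [0.632, 0.774, 0.022, -0.02]
contact_force: [-0.2, -0.1, -1.9]
opening: 0.388
finger_force: 61.2
time: 51.52
eef_pos: [0.4501, 0.0761, 0.1527]
tcp_rot: [0.632, 0.774, 0.022, -0.019]
contact_force: [-0.3, -0.2, -1.3]
opening: 0.389
finger_force: 61.2
```

```bash
python3 -m handwheel '[[[0.02,-0.0004,0,0.007,0],[0.02,-0.0004,0,0.007,0],[0.02,-0.0003,0,0.005,0],[0.02,0,0,0,0]]]'
python3 -m handwheel '[[[0.02,-0.0002,0,0.004,0],[0.02,0,0,0.003,0],[0.02,0,0,0,0]]]'
```

```text
time: 51.85
eef_pos: [0.4494, 0.0762, 0.1325]
tcp_rot: [0.632, 0.774, 0.022, -0.02]
contact_force: [-1.0, 0.1, -2.2]
opening: 0.393
finger_force: 61.2
time: 52.1
eef_pos: [0.4502, 0.0764, 0.1266]
tcp_rot: [0.632, 0.774, 0.022, -0.019]
contact_force: [0.1, 0.6, -1.6]
opening: 0.389
finger_force: 61.2
```

```bash
python3 -m handwheel '[[[0.02,0,0,0.0015,0],[0.02,0,0,0.001,0],[0.02,0,0,0,0]]]'|grep -E "eef|cont"
python3 -m handwheel '[[[0.06,0,0,0,0],[0.06,0,0,0,0],[0.06,0,0,0,0],[0.06,0,0,0,0],[0.06,0,0,-0.01,0],[0.06,0.0005,0,-0.02,0],[0.06,0.0015,0,-0.03,0],[0.06,0.002,0,-0.03,0],[0.06,0.002,0,-0.03,0],[0.06,0.002,0,-0.03,0],[0.06,0.002,0,-0.03,0],[0.06,0.002,0,-0.03,0]]]'
python3 -c "
from h import *
s=get_state();print(s['qpos'].round(3))
a=viewer.read_camera('side')[180:300,150:310];b=viewer.read_camera('scene')[180:300,260:420]
cv2.imwrite('pics/r.png',cv2.resize(np.hstack([a,b]),(800,300),interpolation=cv2.INTER_CUBIC))"
```

```text
eef_pos: [0.4506, 0.0765, 0.1247]
contact_force: [-0.7, -0.4, -2.2]
time: 53.35
eef_pos: [0.448, 0.0759, 0.3377]
tcp_rot: [0.632, 0.774, 0.023, -0.018]
contact_force: [1.1, -0.8, -0.4]
opening: 0.703
finger_force: 0.0
[-0.089 -0.291  1.962  0.059  1.475 -0.297]
```

```bash
python3 -m handwheel '[[[0.08,0,0,0,5.13],[0.08,0,0,0,5.13],[0.08,0,0,0,5.13],[0.08,0.0257,0.0117,-0.006,0],[0.08,0.0257,0.0117,-0.006,0],[0.08,0.0257,0.0117,-0.006,0],[0.08,0.0257,0.0117,-0.006,0],[0.08,0.0257,0.0117,-0.006,0],[0.08,0,0,0,0],[0.08,0,0,0,0]]]'
cat > w.py <<'E'
from h import *
s=get_state();c=cam('wrist',s);print(s['eef_pos'].round(4),R.from_quat(s['tcp_rot']).as_matrix().round(3).tolist());im=viewer.read_camera('wrist');cv2.imwrite('pics/w8.png',im)
for t,z in dict(hook_bar=.24,hook=0,board_l=.008,rack=0,scanner=.008,holder=0).items():
    for r in viewer.pinpoint('wrist',t)[:2]:u=px(r['xy']);print(t,round(r['confidence'],2),u.round(),atz(c,u,z)[0].round(4))
for t in ['hook','board_l','scanner']:
    for r in viewer.outline_of('wrist',t)[:1]:
        m=r['mask'];np.save('m_'+t,m);e=np.array(r['extent'])*[560,420,560,420];print(t,round(r['confidence'],2),m.sum(),e.round())
E
python3 w.py
```

```text
time: 54.28
eef_pos: [0.5153, 0.1991, 0.3722]
tcp_rot: [0.729, 0.684, 0.019, -0.022]
contact_force: [-0.6, -0.2, 0.0]
opening: 0.941
finger_force: 0.0
[0.5153 0.1991 0.3722] [[0.065, 0.998, -0.002], [0.996, -0.064, 0.058], [0.058, -0.005, -0.998]]
hook_bar 0.74 [342. 345.] [0.5655 0.0587 0.24  ]
hook_bar 0.69 [385.  15.] [0.6046 0.3436 0.24  ]
hook 0.86 [371.  61.] [0.657  0.3564 0.    ]
board_l 0.7 [234. 154.] [0.4439 0.2358 0.008 ]
board_l 0.67 [347. 343.] [ 0.6109 -0.1044  0.008 ]
rack 0.73 [248. 251.] [0.4513 0.0726 0.    ]
rack 0.57 [234. 130.] [0.4465 0.2715 0.    ]
scanner 0.94 [246. 252.] [0.4486 0.0745 0.008 ]
holder 0.9 [246. 249.] [0.4481 0.0765 0.    ]
holder 0.32 [317. 301.] [ 0.5623 -0.0252  0.    ]
hook 0.79 9516 [311.   1. 144. 122.]
board_l 0.9 3001 [210.  88.  24. 173.]
scanner 0.86 2428 [214. 244.  51.  73.]
```

```bash
python3 -m handwheel '[[[0.08,0.025,0.005,0,0],[0.08,0.025,0.005,0,0],[0.08,0.02,0.005,0,0],[0.08,0,0,0,0],[0.08,0,0,0,0]]]' | grep eef
cat > w2.py <<'E'
from h import *
s=get_state();c=cam('wrist',s);im=viewer.read_camera('wrist');cv2.imwrite('pics/w9.png',im)
print(s['eef_pos'])
for t,z in dict(hook_bar=.24,hook=0).items():
    for r in viewer.pinpoint('wrist',t)[:2]:u=px(r['xy']);print(t,round(r['confidence'],2),u.round(),atz(c,u,z)[0].round(4))
r=viewer.outline_of('wrist','board_l')[0];m=r['mask'];print(r['confidence'],m.sum())
rows=np.where(m.sum(1)>2)[0];print('rows',rows.min(),rows.max())
L=np.array([[np.where(m[v])[0].min(),v] for v in rows[6:-6]],float)
P=atz(c,L,.188);d=P[-1]-P[0];v=np.polyfit(P[:,1],P[:,0],1);print('left edge x=%.4f y + %.4f'%tuple(v),'az',np.degrees(np.arctan2(1,v[0])),'res',np.abs(P[:,0]-np.polyval(v,P[:,1])).mean())
for vv in (rows.min(),rows.max()): print('end',atz(c,[[np.where(m[vv])[0].min(),vv]],.188)[0])
r=viewer.outline_of('wrist','hook')[0];mh=r['mask'];print('hook',r['confidence'],mh.sum())
g=cv2.cvtColor(im,cv2.COLOR_BGR2GRAY)
# width profile of hook mask along expected bar
for k in np.arange(0,.125,.01):
    for y0 in [0]:
        p=np.array([.6575,.3590])+ (k)*np.array([-.9588,-.284])
        u=proj(c,[[p[0],p[1],.24]])[0]; cu,cv_=u.round().astype(int)
        if 0<=cv_<420 and 0<=cu<560:
            col=g[max(cv_-14,0):cv_+15,cu]; print(round(k,3),u.round(1),col.tolist())
E
python3 w2.py
```

```text
eef_pos: [0.5349, 0.2674, 0.376]
[0.53488257 0.26740694 0.37599505]
hook_bar 0.69 [227. 196.] [0.4886 0.2791 0.24  ]
hook_bar 0.58 [361. 112.] [0.6062 0.3425 0.24  ]
hook 0.77 [357. 110.] [0.6567 0.3573 0.    ]
hook 0.45 [355. 226.] [0.6517 0.1724 0.    ]
0.59 3004
rows 152 314
left edge x=0.0395 y + 0.4405 az 87.7360522691729 res 0.00047032209251818757
end [0.46421114 0.31580823 0.188     ]
end [0.44829894 0.13550832 0.188     ]
hook 0.9 8314
0.0 [423.9  85.9] [79, 75, 79, 120, 166, 188, 190, 175, 162, 167, 178, 187, 193, 192, 185, 175, 170, 156, 142, 132, 156, 181, 188, 193, 188, 186, 179, 182, 184]
0.01 [411.9  90.5] [74, 73, 59, 57, 61, 66, 73, 89, 126, 154, 170, 185, 189, 198, 195, 186, 175, 167, 150, 127, 101, 76, 87, 131, 165, 178, 180, 179, 179]
0.02 [400.  95.] [116, 141, 163, 148, 106, 75, 74, 101, 134, 159, 174, 184, 194, 197, 195, 187, 174, 162, 145, 128, 105, 120, 163, 183, 182, 185, 187, 184, 186]
0.03 [388.1  99.5] [183, 184, 177, 150, 106, 74, 76, 103, 138, 163, 175, 190, 197, 198, 196, 184, 172, 158, 141, 119, 93, 85, 79, 76, 78, 74, 78, 80, 77]
0.04 [376.4 104. ] [7
[... 671 characters left out ...]
8, 170, 157, 139, 116, 87, 76, 81, 79, 75, 79, 77]
0.09 [318.8 125.7] [77, 73, 77, 76, 77, 70, 74, 79, 92, 130, 151, 175, 187, 198, 210, 208, 194, 177, 162, 148, 122, 111, 129, 148, 160, 171, 186, 190, 187]
0.1 [307.6 130. ] [185, 184, 184, 187, 185, 188, 190, 183, 171, 150, 150, 166, 181, 190, 198, 192, 183, 172, 160, 144, 126, 127, 158, 180, 186, 187, 188, 182, 190]
0.11 [296.4 134.2] [181, 181, 182, 183, 183, 181, 184, 183, 180, 163, 143, 149, 161, 172, 176, 181, 178, 177, 173, 158, 150, 133, 125, 156, 177, 183, 183, 183, 184]
0.12 [285.2 138.4] [181, 179, 180, 179, 180, 177, 178, 180, 180, 180, 177, 179, 179, 180, 180, 182, 181, 178, 184, 178, 181, 181, 183, 179, 183, 180, 180, 179, 182]
```

```bash
cat > w3.py <<'E'
from h import *
import sys
s=get_state();c=cam('wrist',s);im=viewer.read_camera('wrist');g=cv2.GaussianBlur(cv2.cvtColor(im,cv2.COLOR_BGR2GRAY),(3,3),0)
ys=np.arange(.125,.335,.003)
for z in (.1475,.186,.165):
    for off in ((.004,) if z<.17 else (0,)):
        X=.4555+.061*(ys-.2257)+off-.003
        u=proj(c,np.c_[X,ys,0*ys+z]); val=cv2.remap(g,u[:,0].astype('float32').reshape(1,-1),u[:,1].astype('float32').reshape(1,-1),1)[0]
        print(z,[(round(float(y),3),int(v)) for y,v in zip(ys,val)])
# cross profile in x at several y, z=.188
for y in (.15,.2,.25,.3):
    X=np.arange(.43,.48,.002);u=proj(c,np.c_[X,0*X+y,0*X+.188]);print(y,[(round(float(a),3),int(b)) for a,b in zip(X,cv2.remap(g,u[:,0].astype('float32').reshape(1,-1),u[:,1].astype('float32').reshape(1,-1),1)[0])])
E
python3 w3.py
```

```text
0.1475 [(0.125, 25), (0.128, 17), (0.131, 19), (0.134, 26), (0.137, 34), (0.14, 43), (0.143, 52), (0.146, 59), (0.149, 61), (0.152, 62), (0.155, 62), (0.158, 62), (0.161, 69), (0.164, 81), (0.167, 90), (0.17, 99), (0.173, 109), (0.176, 108), (0.179, 99), (0.182, 88), (0.185, 70), (0.188, 65), (0.191, 69), (0.194, 76), (0.197, 88), (0.2, 97), (0.203, 109), (0.206, 118), (0.209, 117), (0.212, 106), (0.215, 94), (0.218, 82), (0.221, 78), (0.224, 80), (0.227, 82), (0.23, 89), (0.233, 93), (0.236, 91), (0.239, 98), (0.242, 99), (0.245, 93), (0.248, 85), (0.251, 71), (0.254, 64), (0.257, 62), (0.26, 62), (0.263, 66), (0.266, 71), (0.269, 79), (0.272, 87), (0.275, 92), (0.278, 89), (0.281, 83), (0.284, 75), (0.287, 66), (0.29, 62), (0.293, 63), (0.296, 62), (0.299, 63), (0.302, 66), (0.305, 68), (0.308, 65), (0.311, 61), (0.314, 71), (0.317, 84), (0.32, 89), (0.323, 90), (0.326, 89), (0.329, 89), (0.332, 131)]
0.186 [(0.125, 108), (0.128, 106), (0.131, 113), (0.134, 174), (0.137, 198), (0.14, 199), (0.143, 202), (0.146, 204), (0.149, 193), (0.152, 137), (0.155, 120), (0.158, 119), (0.161, 1
[... 2369 characters left out ...]
), (0.478, 108)]
0.25 [(0.43, 187), (0.432, 187), (0.434, 188), (0.436, 188), (0.438, 190), (0.44, 191), (0.442, 192), (0.444, 192), (0.446, 188), (0.448, 189), (0.45, 201), (0.452, 212), (0.454, 213), (0.456, 209), (0.458, 165), (0.46, 83), (0.462, 79), (0.464, 118), (0.466, 106), (0.468, 71), (0.47, 67), (0.472, 60), (0.474, 51), (0.476, 49), (0.478, 51)]
0.3 [(0.43, 190), (0.432, 191), (0.434, 188), (0.436, 187), (0.438, 186), (0.44, 186), (0.442, 186), (0.444, 186), (0.446, 184), (0.448, 186), (0.45, 186), (0.452, 198), (0.454, 215), (0.456, 217), (0.458, 216), (0.46, 180), (0.462, 91), (0.464, 63), (0.466, 63), (0.468, 62), (0.47, 63), (0.472, 60), (0.474, 45), (0.476, 29), (0.478, 45)]
```

```bash
cat > w4.py <<'E'
from h import *
s=get_state();c=cam('wrist',s);im=viewer.read_camera('wrist');g=cv2.cvtColor(im,cv2.COLOR_BGR2GRAY).astype('float32')
def samp(P): u=proj(c,P).astype('float32');return cv2.remap(g,u[:,0].reshape(1,-1),u[:,1].reshape(1,-1),1)[0]
ys=np.arange(.12,.33,.002)
# rectified face picture (x face at mid+.004), z 0.126..0.188
zs=np.arange(.120,.19,.002)
F=np.array([samp(np.c_[.4525+.04*(ys-.2)+.004,ys,0*ys+z]) for z in zs])
np.save('F',F)
for z in (.130,.136,.142,.148,.154,.160): 
    i=int(round((z-.12)/.002)); print(z,' '.join(str(int(v)) for v in F[i]))
top=samp(np.c_[.4525+.04*(ys-.2),ys,0*ys+.188]);print('top',' '.join(str(int(v)) for v in top))
E
python3 w4.py
```

```text
0.13 46 20 20 18 14 7 7 7 9 15 20 17 16 15 14 4 4 10 7 9 4 7 31 87 106 107 106 106 108 106 109 124 170 183 183 185 185 185 183 181 184 183 183 185 185 182 184 185 184 185 185 185 187 189 186 176 144 86 69 64 62 59 62 61 59 61 59 61 61 61 62 60 62 62 62 65 60 61 61 62 63 62 60 61 61 61 59 62 59 63 67 68 80 95 71 40 28 47 83 89 88 89 87 89 89 90
0.136 63 54 25 14 16 11 10 7 3 7 13 17 22 23 20 20 15 7 12 7 15 9 14 25 74 105 106 101 103 105 103 106 126 168 179 178 179 177 175 175 174 176 178 180 179 178 174 174 174 174 174 178 181 180 181 174 146 104 72 64 63 63 63 62 61 60 64 62 61 63 60 64 62 63 61 65 64 65 66 63 63 62 61 63 62 63 62 62 62 65 66 67 73 85 64 41 43 53 83 86 88 89 88 90 89 87
0.142 63 62 55 32 11 11 11 4 6 4 8 10 16 27 32 35 33 27 25 29 25 28 29 32 41 66 94 99 94 94 96 92 94 112 145 151 151 148 150 147 149 148 151 153 151 151 151 152 147 139 144 145 149 151 147 145 133 98 74 67 70 70 67 65 65 64 62 63 64 62 63 60 64 64 64 66 71 72 71 69 67 68 63 67 62 62 61 63 64 63 64 64 66 74 63 54 61 63 85 86 87 88 89 89 86 90
0.148 66 61 59 55 37 14 11 12 10 5 6 9 19 30 39 45 48 49 46
[... 682 characters left out ...]
3 61 61 61 63 67 76 88 92 101 111 117 121 113 101 89 77 66 63 64 63 69 80 89 98 108 117 124 124 117 104 92 77 66 67 66 62 65 74 83 95 102 115 124 128 120 112 99 86 72 64 62 63 62 67 79 90 101 110 118 129 131 118 107 98 84 71 60 64 62 59 61 63 62 61 63 67 81 96 95 88 86 88 88 87 87 87 90
top 143 156 126 100 93 79 76 136 197 204 203 205 206 205 206 204 178 128 125 125 121 122 124 124 125 124 125 125 125 125 124 125 122 128 151 203 209 209 210 211 208 209 211 210 210 212 212 212 210 211 212 211 212 211 212 213 211 212 211 212 213 212 212 212 213 215 214 213 212 213 214 213 214 216 214 214 213 216 216 214 214 215 216 215 214 214 217 216 216 216 220 218 215 153 99 93 87 87 87 83 87 87 88 84 87 85
```

```bash
cat > w5.py <<'E'
from h import *
ys=np.arange(.11,.34,.003)
im=viewer.read_camera('scene');c=cam('scene');g=cv2.cvtColor(im,cv2.COLOR_BGR2GRAY).astype('float32')
def samp(P): u=proj(c,P).astype('float32');return cv2.remap(g,u[:,0].reshape(1,-1),u[:,1].reshape(1,-1),1)[0]
for z in (.135,.1475,.155,.175,.186): print(z,' '.join(str(int(v)) for v in samp(np.c_[.4525+.04*(ys-.2)+.004,ys,0*ys+z])))
# same for the first wrist picture e1 (pose known)
im=cv2.imread('pics/e1.png');g=cv2.cvtColor(im,cv2.COLOR_BGR2GRAY).astype('float32')
q=np.array([.966,.257,.001,0]);x=.5227,.0789,.3286
M=np.array([[.869,.495,0],[.495,-.869,0],[0,0,-1]]);c=cam('wrist',dict(tcp_rot=R.from_matrix(M).as_quat(),eef_pos=x))
print('e1')
for z in (.135,.1475,.155,.175,.188): print(z,' '.join(str(int(v)) for v in samp(np.c_[.4525+.04*(ys-.2)+(.004 if z<.18 else 0),ys,0*ys+z])))
E
python3 w5.py
```

```text
0.135 90 91 91 91 92 92 93 92 92 91 66 59 59 59 59 59 59 61 68 81 89 93 90 76 64 59 59 59 59 59 66 71 73 72 65 60 59 59 60 60 60 59 61 62 61 60 59 59 59 59 59 82 137 171 160 113 63 59 59 59 59 59 59 62 62 93 129 139 154 168 169 169 170 170 170 170 171
0.1475 91 91 91 91 92 92 92 92 91 70 59 59 59 59 59 59 59 63 72 82 92 94 95 92 91 82 59 59 63 73 84 115 147 164 172 164 128 72 59 61 70 82 93 120 131 134 134 120 73 59 59 62 74 92 120 117 112 109 98 78 60 59 59 59 59 59 59 67 90 104 153 167 167 168 169 169 169
0.155 90 89 90 90 90 90 90 90 84 65 59 59 59 58 58 58 58 58 58 72 88 86 81 79 67 61 59 59 59 65 92 139 166 162 150 137 98 59 59 59 61 73 115 156 165 164 161 150 99 62 59 60 68 99 134 160 167 166 164 157 67 59 59 58 58 59 60 73 92 121 166 168 168 169 169 169 168
0.175 120 89 89 89 89 89 89 76 63 59 59 59 59 59 59 59 59 59 59 59 59 59 59 59 59 59 59 59 59 59 59 59 59 59 58 59 59 59 59 59 59 59 59 59 59 59 59 58 59 59 59 59 59 58 58 59 59 59 59 58 59 59 59 59 59 60 75 94 121 158 162 163 163 164 163 164 165
0.186 163 163 161 97 90 90 90 90 95 157 182 182 183 183 165 105 105 105 105 10
[... 830 characters left out ...]
 110 135 117 95 85 76 68 67 68 69 76 121 146 154 111 103 87 73 69 68 66 71 118 139 146 126 116 103 86 74 68 68 70 95 126 130 131 126 113 101 84 71 66 67 67 70 68 65 85 169 187 189 188 189 189 189 188
0.175 193 191 192 192 193 190 190 193 190 190 168 71 70 68 69 68 66 72 76 127 176 181 179 170 116 74 69 67 68 70 99 148 179 177 165 113 71 68 69 70 69 74 94 131 146 148 103 68 69 68 67 70 67 72 89 101 106 84 68 69 67 67 69 65 65 64 67 66 85 164 189 71 0 0 0 0 0
0.188 196 193 194 193 192 194 192 191 191 191 190 79 69 71 69 69 68 70 67 68 68 68 68 68 72 69 70 70 69 65 67 67 69 68 68 67 70 68 69 70 69 68 67 70 69 67 67 71 71 72 71 71 69 70 69 72 72 77 76 80 81 84 81 84 84 87 89 25 0 0 0 0 0 0 0 0 0
```

```bash
cat > w6.py <<'E'
from h import *
d=np.array([-.9588,-.284]);n=np.array([.284,-.9588])
for nm in ['scene','side','wrist']:
    c=cam(nm);im=viewer.read_camera(nm);g=cv2.cvtColor(im,cv2.COLOR_BGR2GRAY).astype('float32')
    print(nm,'cam',c['T'][:3,3].round(3))
    for k in (.02,.055,.09,.105,.115,.125):
        o=np.arange(-.024,.025,.002);p=np.array([.6575,.359])+k*d;P=np.c_[p[0]+o*n[0],p[1]+o*n[1],0*o+.24]
        u=proj(c,P).astype('float32');v=cv2.remap(g,u[:,0].reshape(1,-1),u[:,1].reshape(1,-1),1)[0]
        print(k,u[12].round(),' '.join(str(int(a)) for a in v))
E
python3 w6.py
```

```text
scene cam [0.992 0.6   0.783]
0.02 [381. 313.] 18 19 19 31 65 99 131 151 161 134 130 161 168 154 134 155 167 168 167 167 167 167 166 166 167
0.055 [392. 300.] 56 56 57 57 57 57 57 58 57 64 108 154 167 160 127 70 55 50 46 37 27 22 20 19 18
0.09 [402. 287.] 59 57 53 50 42 38 33 29 22 27 79 146 166 164 137 60 19 17 17 26 49 74 121 161 170
0.105 [406. 281.] 72 62 59 59 58 59 59 59 59 60 81 138 164 167 142 94 59 59 59 59 59 59 59 67 118
0.115 [408. 278.] 59 59 59 59 59 59 59 59 59 59 63 108 153 172 156 117 67 59 59 59 58 59 59 59 59
0.125 [411. 275.] 60 59 59 59 59 59 59 78 105 108 117 114 119 148 150 115 73 59 59 59 59 60 60 63 60
side cam [ 0.236 -0.648  0.897]
0.02 [235. 114.] 171 168 164 162 160 162 163 164 165 161 151 137 120 100 83 72 69 72 74 76 76 76 76 76 76
0.055 [226. 118.] 162 162 162 162 160 158 151 146 148 151 155 143 124 104 84 75 72 71 72 72 72 73 73 73 72
0.09 [217. 123.] 166 166 163 155 145 127 114 113 122 138 147 144 131 111 93 79 70 71 72 72 73 73 73 73 72
0.105 [212. 125.] 167 167 167 165 162 161 155 143 130 115 100 85 74 66 62 57 53 52 50 52 55 54 54 55 55
0.115 [210
[... 220 characters left out ...]
6 166
wrist cam [0.54  0.328 0.524]
0.02 [399.  94.] 180 183 182 183 182 179 179 178 132 80 158 190 189 161 107 148 183 181 183 186 185 183 182 183 183
0.055 [358. 110.] 77 76 76 77 78 77 75 76 75 74 137 183 203 170 126 52 70 79 79 80 77 80 77 79 76
0.09 [318. 125.] 76 75 77 75 76 75 76 77 76 74 112 176 207 186 143 83 74 75 72 80 73 72 77 73 80
0.105 [301. 131.] 179 181 181 180 181 182 182 183 182 184 152 162 176 169 145 141 190 187 187 187 186 186 184 187 185
0.115 [290. 135.] 181 180 178 179 178 181 178 178 177 177 166 155 173 170 139 143 184 186 184 185 183 183 185 183 185
0.125 [279. 140.] 179 180 180 178 177 178 181 180 183 182 184 183 188 186 188 187 186 184 185 180 180 178 181 181 183
```

```bash
python3 -m handwheel '[[[0.07,-0.0253,-0.026,0,0],[0.07,-0.0253,-0.026,0,0],[0.07,-0.0253,-0.026,0,0],[0.07,0,0,0.035,0],[0.07,0,0,0.035,0],[0.07,0,0,0.035,0],[0.07,0,0,0.035,0],[0.07,0,0,0.03,0],[0.07,0,0,0.02,0],[0.07,0,0,0.015,0],[0.07,0,0,0.010,0],[0.07,0,0,0,0]]]'
python3 -m handwheel '[[[0.0,0,0,0,0],[0.0,0,0,0,0],[0.0,0,0,0,0],[0.0,0,0,0,0],[0.0,0,0,0,0],[0.0,0,0,0,0],[0.0,0,0,0,0],[0.0,0,0,0,0],[0.0,0,0,0,0],[0.0,0,0,0,0],[0.0,0,0,0,0],[0.0,0,0,0,0]]]' 60
```

```text
time: 56.75
eef_pos: [0.4504, 0.2089, 0.1552]
tcp_rot: [0.73, 0.683, 0.018, -0.023]
contact_force: [0.0, 0.4, -0.2]
opening: 0.821
finger_force: 0.0
time: 57.75
eef_pos: [0.4503, 0.2093, 0.1586]
tcp_rot: [0.73, 0.683, 0.018, -0.023]
contact_force: [-4.6, -1.5, 7.4]
opening: 0.085
finger_force: 58.6
```

```bash
python3 -m handwheel '[[[0.0,0,0,-0.005,0],[0.0,0,0,-0.0105,0],[0.0,0,0,-0.02,0],[0.0,0,0,-0.02,0],[0.0,0,0,-0.02,0],[0.0,0,0,-0.02,0],[0.0,0,0,0,-6.57],[0.0,0,0,0,-6.57],[0.0,0,0,0,-6.57],[0.0,0,0,0,0]]]'
python3 -m handwheel '[[[0.0,0.0138,0.0227,0.0011,0],[0.0,0.0138,0.0227,0.0011,0],[0.0,0.0138,0.0227,0.0011,0],[0.0,0.0138,0.0227,0.0011,0],[0.0,0,0,0,0],[0.0,0,0,0,0],[0.0,0,0,0,0]]]'
cat > b.py <<'E'
from h import *
s=get_state();Rt=R.from_quat(s['tcp_rot']).as_matrix();print(s['eef_pos'].round(4),Rt.round(3).tolist())
# rectify the board's far/near face in the scene picture: plane through tcp, along horizontal board dir e, face offset
e=Rt[:,0].copy();e[2]=0;e/=np.linalg.norm(e);n=np.array([e[1],-e[0],0])
c=cam('scene');im=viewer.read_camera('scene');g=cv2.cvtColor(im,cv2.COLOR_BGR2GRAY).astype('float32')
o=np.arange(-.09,.14,.003)
for dz in np.arange(.024,-.05,-.006):
    P=s['eef_pos']+np.outer(o,e)+n*.004+[0,0,dz];u=proj(c,P).astype('float32');v=cv2.remap(g,u[:,0].reshape(1,-1),u[:,1].reshape(1,-1),1)[0]
    print('%.3f'%(s['eef_pos'][2]+dz),' '.join(str(int(a)) for a in v))
E
python3 b.py
```

```text
time: 58.58
eef_pos: [0.4529, 0.2032, 0.2542]
tcp_rot: [0.602, 0.798, 0.024, -0.016]
contact_force: [-0.7, 0.4, -2.3]
opening: 0.083
finger_force: 58.2
time: 59.17
eef_pos: [0.5241, 0.2813, 0.253]
tcp_rot: [0.603, 0.797, 0.023, -0.018]
contact_force: [-0.7, -0.4, -0.8]
opening: 0.08
finger_force: 58.7
[0.5241 0.2813 0.253 ] [[-0.272, 0.962, -0.001], [0.961, 0.272, 0.058], [0.056, 0.015, -0.998]]
0.277 154 157 160 161 134 112 105 106 105 106 106 106 106 104 103 105 103 97 100 79 32 9 8 9 10 10 9 9 9 11 11 20 53 59 65 71 66 70 70 71 70 71 71 68 71 69 71 71 71 71 71 71 71 71 71 71 71 71 71 71 71 71 71 81 144 165 165 166 166 168 168 168 167 167 165 166 165
0.271 147 163 162 126 85 81 71 72 70 65 65 64 63 63 63 63 63 63 63 63 63 54 41 43 59 50 16 10 11 10 11 24 55 56 67 71 71 71 71 71 71 71 71 70 71 71 71 71 71 71 71 71 71 71 71 71 71 71 71 71 71 71 71 75 129 166 168 168 169 170 169 169 169 169 169 169 168
0.265 163 165 164 129 63 63 63 63 63 63 63 63 63 63 63 63 63 63 63 63 63 64 63 63 63 60 25 9 11 10 11 21 53 59 64 71 71 71 71 71 71 71 71 71 71 71 71 71 71 71 71 71 71 71 71 71 71 71 71
[... 2002 characters left out ...]
 109 124 133 135 138 140 148 118 74 112 164 138 78 71 68 70 68 70 69 70 71 71 71 70 71 70 71 71 71 71 71 89 169 168 168 169 169 170 169 169 168 166 166 165 165 164 164 165
0.211 7 6 4 4 6 28 56 52 48 50 49 71 80 84 85 84 86 94 93 93 93 93 121 168 170 171 170 171 171 170 169 169 168 167 167 165 138 86 144 177 139 74 71 71 71 71 71 71 71 71 71 71 71 71 71 71 71 71 71 71 80 171 169 169 169 169 169 169 169 169 169 168 168 168 167 166 165
0.205 7 5 4 5 8 8 7 5 4 4 19 91 95 95 95 95 95 95 95 95 95 100 146 171 170 169 168 167 168 169 170 170 171 171 171 170 163 121 160 168 121 70 71 71 71 71 71 71 70 71 71 71 71 71 71 71 71 71 71 71 83 152 175 175 174 173 172 170 169 168 168 168 168 168 168 167 168
```

```bash
python3 -m handwheel '[[[0.0,0.0025,0,-0.002,0],[0.0,0.0001,0.01,0.0002,0],[0.0,0.0001,0.007,0.0001,0],[0.0,0,0,0,0],[0.0,0,0,0,0]]]'|grep -E "eef|cont"
python3 -m handwheel '[[[0.0,0.0001,0.006,0.0001,0],[0.0,0.0001,0.006,0.0001,0],[0.0,0,0,0,0]]]'|grep -E "eef|cont"
python3 b.py | sed -n '1p;5,11p'
```

```text
eef_pos: [0.5403, 0.2886, 0.2552]
contact_force: [-0.8, 1.4, -1.6]
eef_pos: [0.5523, 0.2924, 0.2551]
contact_force: [0.3, -0.0, -1.2]
[0.5523 0.2924 0.2551] [[-0.274, 0.962, -0.0], [0.96, 0.273, 0.059], [0.057, 0.016, -0.998]]
0.261 60 60 60 61 63 63 64 64 64 63 63 63 63 63 63 63 63 64 63 64 64 64 64 63 64 59 23 9 9 10 11 20 52 59 69 72 72 72 72 73 76 75 72 72 72 72 72 72 72 74 93 130 131 130 112 83 72 72 72 72 72 72 72 71 98 164 169 170 172 173 173 173 171 171 170 168 167
0.255 60 60 60 60 62 63 63 64 64 64 64 64 64 64 63 63 63 64 64 63 63 63 63 64 63 62 30 9 13 13 10 17 54 65 72 72 72 81 130 159 161 160 145 114 74 71 72 72 73 144 168 167 166 167 166 159 109 72 72 72 72 72 72 72 85 162 169 169 167 167 167 167 168 168 169 169 170
0.249 60 60 60 59 54 63 63 63 63 64 64 64 64 63 64 83 86 85 79 71 64 64 63 64 64 69 80 90 89 95 103 111 88 71 72 72 70 124 161 162 151 171 143 164 132 71 72 73 78 101 154 169 170 170 169 164 109 70 72 72 72 72 72 71 79 152 171 171 170 170 168 167 166 166 165 165 166
0.243 60 60 54 8 38 64 64 63 64 63 64 64 63 53 59 95 95 96 96 95 85 64 64 64 64 75 140 170 17
[... 254 characters left out ...]
8 83 102 120 141 144 142 129 89 72 72 72 86 131 118 119 165 163 119 119 87 72 72 71 71 94 127 161 161 155 132 82 72 72 72 72 72 72 72 72 73 122 174 172 171 170 170 169 171 170 169 169 168
0.231 51 14 14 6 8 59 63 63 63 63 64 63 66 82 95 101 105 105 104 99 79 64 63 63 65 78 91 101 106 104 98 91 80 72 72 72 71 77 84 133 174 149 101 78 72 73 72 72 71 72 69 72 74 73 72 72 72 72 72 72 79 91 99 105 110 152 174 175 175 175 175 175 175 173 172 171 171
0.225 9 10 7 5 4 64 63 63 63 63 64 63 64 68 84 96 99 96 88 74 64 64 64 63 63 64 65 68 70 66 64 66 72 72 73 72 72 71 90 157 170 130 73 72 72 72 69 72 71 72 72 70 72 68 72 69 70 70 71 72 121 174 174 174 173 173 173 174 174 174 173 174 174 175 176 175 174
```

```bash
python3 -m handwheel '[[[0.0,0.0001,0.005,0.0001,0],[0.0,0.0001,0.005,0.0001,0],[0.0,0.0001,0.005,0.0001,0],[0.0,0,0,0,0]]]'|grep -E "eef|cont"
python3 -m handwheel '[[[0.0,0.0001,0.005,0.0001,0],[0.0,0.0001,0.005,0.0001,0],[0.0,0.0001,0.005,0.0001,0],[0.0,0,0,0,0]]]'|grep -E "eef|cont"
```

```text
eef_pos: [0.5666, 0.2968, 0.2551]
contact_force: [0.1, 0.1, -2.5]
eef_pos: [0.5809, 0.3012, 0.2551]
contact_force: [-0.9, -0.1, -1.5]
```

```bash
python3 -m handwheel '[[[0.0,0.0001,0.01,0.0002,0],[0.0,0.0001,0.01,0.0002,0],[0.0,0.0001,0.008,0.0001,0],[0.0,0.0001,0.005,0.0001,0],[0.0,0,0,0,0]]]'|grep -E "eef|cont"
python3 -m handwheel '[[[0.0,0,0,0.003,0],[0.0,0,0,0.003,0],[0.0,0,0,0,0]]]'|grep -E "eef|cont"
python3 -m handwheel '[[[0.0,0,0,0.002,0],[0.0,0,0,0,0],[0.0,0,0,0,0]]]'|grep -E "eef|cont"
python3 -m handwheel '[[[0.0,0,0,0.001,0],[0.0,0,0,0,0],[0.0,0,0,0,0]]]'|grep -E "eef|cont"
```

```text
eef_pos: [0.6123, 0.3106, 0.2548]
contact_force: [-0.7, -0.8, -1.8]
eef_pos: [0.6108, 0.3107, 0.2478]
contact_force: [0.2, -0.2, -2.8]
eef_pos: [0.6114, 0.311, 0.2469]
contact_force: [0.5, 0.3, -1.3]
eef_pos: [0.6116, 0.311, 0.2461]
contact_force: [0.8, -0.5, -1.2]
```

```bash
for r in 1; do :; done
python3 -m handwheel '[[[0.0,0,0,0.001,0],[0.0,0,0,0,0],[0.0,0,0,0,0]]]'|grep -E "eef|cont"
python3 -m handwheel '[[[0.0,0,0,0.001,0],[0.0,0,0,0,0],[0.0,0,0,0,0]]]'|grep -E "eef|cont"
python3 -m handwheel '[[[0.0,0,0,0.001,0],[0.0,0,0,0,0],[0.0,0,0,0,0]]]'|grep -E "eef|cont"
python3 -m handwheel '[[[0.0,0,0,0.001,0],[0.0,0,0,0,0],[0.0,0,0,0,0]]]'|grep -E "eef|cont"
```

```text
eef_pos: [0.6116, 0.3111, 0.2449]
contact_force: [0.0, -0.8, -1.4]
eef_pos: [0.6116, 0.3111, 0.244]
contact_force: [-0.5, -0.7, -1.8]
eef_pos: [0.6117, 0.3113, 0.2436]
contact_force: [-0.4, -0.6, -0.1]
eef_pos: [0.6119, 0.3115, 0.2434]
contact_force: [-2.2, -0.0, 4.9]
```

```bash
python3 -m handwheel '[[[0.012,0,0,0,0],[0.014,0,0,0,0],[0.018,0,0,0,0],[0.024,0,0,0,0],[0.03,0,0,0,0],[0.035,0,0,0,0],[0.04,0,0,0,0],[0.04,0,0,0,0],[0.04,0,0,0,0]]]'
python3 -m handwheel '[[[0.04,0,0,-0.005,0],[0.04,0,0,-0.01,0],[0.04,0,0,-0.015,0],[0.04,0,0,-0.02,0],[0.04,0,0,-0.025,0],[0.04,0,0,-0.025,0],[0.04,0,0,-0.02,0],[0.04,0,0,0,0]]]'
python3 -m handwheel '[[[0.04,0,-0.03,0,0],[0.04,0,-0.03,0,0],[0.04,-0.01,-0.03,0,0],[0.04,-0.02,-0.03,0,0],[0.04,0,0,0,0],[0.04,0,0,0,0],[0.04,0,0,0,0],[0.04,0,0,0,0],[0.04,0,0,0,0],[0.04,0,0,0,0],[0.04,0,0,0,0],[0.04,0,0,0,0]]]'
cat > fin.py <<'E'
from h import *
import subprocess
c=cam('scene');im=viewer.read_camera('scene');g=cv2.cvtColor(im,cv2.COLOR_BGR2GRAY).astype('float32')
e=np.array([-.284,.9588,0]);n=np.array([.9588,.284,0]);p0=np.array([.6048,.3434,0])
o=np.arange(-.12,.09,.004)
for z in np.arange(.281,.205,-.008):
    P=p0+np.outer(o,e)+n*.004+[0,0,z];u=proj(c,P).astype('float32');v=cv2.remap(g,u[:,0].reshape(1,-1),u[:,1].reshape(1,-1),1)[0]
    print('%.3f'%z,' '.join(str(int(a)) for a in v))
Z=dict(scanner=.008,holder=0,hook_bar=.24,frame=0,jar=0,cup=0)
for nm in ['scene','side']:
    c=cam(nm);viewer.read_camera(nm)
    for t,z in Z.items():
        for r in viewer.pinpoint(nm,t)[:1]:u=px(r['xy']);print(nm,t,round(r['confidence'],2),atz(c,u,z)[0].round(3))
    for r in viewer.outline_of(nm,'board_l')[:1]:
        m=r['mask'];print('board',r['confidence'],m.sum(),(np.array(r['extent'])*[560,420,560,420]).round())
E
python3 fin.py; python3 p.py side
```

```text
time: 63.52
eef_pos: [0.6116, 0.3113, 0.242]
tcp_rot: [0.602, 0.798, 0.023, -0.018]
contact_force: [0.6, 0.9, 0.5]
opening: 0.471
finger_force: 0.0
time: 64.18
eef_pos: [0.6134, 0.3046, 0.3701]
tcp_rot: [0.602, 0.798, 0.028, -0.014]
contact_force: [0.0, -0.7, 1.4]
opening: 0.465
finger_force: 0.0
time: 65.18
eef_pos: [0.5048, 0.2429, 0.3581]
tcp_rot: [0.602, 0.798, 0.023, -0.018]
contact_force: [0.0, 1.0, 0.0]
opening: 0.47
finger_force: 0.0
0.281 4 5 5 4 4 5 5 7 9 16 21 21 22 28 37 84 113 156 171 172 175 175 176 177 178 178 178 178 179 179 180 179 179 176 178 179 174 171 172 170 159 158 150 130 120 101 97 158 167 167 168 169 169
0.273 6 7 7 53 179 179 179 179 179 179 179 177 176 175 173 171 167 159 148 133 119 113 109 106 97 92 78 81 78 78 70 68 67 69 69 66 69 68 69 65 69 69 68 69 69 69 69 127 170 171 171 169 169
0.265 4 4 18 79 71 72 68 69 69 68 67 65 69 66 69 69 69 66 68 69 68 69 68 69 68 68 69 68 68 69 69 69 69 69 69 69 69 69 69 69 69 69 69 68 69 69 68 89 139 168 168 169 169
0.257 3 4 6 66 69 68 69 69 69 68 69 69 69 68 69 69 69 68 68 69 69 69 69 69 69 69 69 69 69 69 69 69 69 69 6
[... 1183 characters left out ...]
0.87 [0.454 0.072 0.   ]
scene hook_bar 0.74 [0.603 0.342 0.24 ]
scene frame 0.8 [ 0.723 -0.255  0.   ]
scene jar 0.85 [0.745 0.165 0.   ]
scene cup 0.8 [0.752 0.081 0.   ]
board 0.73 721 [319. 238.  52.  38.]
side scanner 0.73 [0.453 0.084 0.008]
side hook_bar 0.63 [0.613 0.355 0.24 ]
side frame 0.93 [ 0.725 -0.254  0.   ]
side jar 0.77 [0.762 0.174 0.   ]
side cup 0.56 [0.755 0.067 0.   ]
board 0.63 1070 [211. 102.  39.  58.]
tcp [0.5045 0.2426 0.3583] toolx,y [[-0.274, 0.962], [0.96, 0.273]] q6 -0.04
side [292, 232, 21, 17, 279] [302. 240.] [ 0.668 -0.014  0.03 ]
side [261, 245, 21, 18, 275] [271. 254.] [ 0.569 -0.018  0.03 ]
side [291, 262, 23, 17, 302] [302. 271.] [ 0.615 -0.104  0.03 ]
```

```bash
python3 -m handwheel '[[[0.04,-0.02,-0.02,-0.02,0],[0.04,-0.03,-0.02,0,0],[0.04,-0.03,0,0,0],[0.04,-0.03,0,0,0],[0.04,0,0,0,0],[0.04,0,0,0,0],[0.04,0,0,0,0],[0.04,0,0,0,0],[0.04,0,0,0,0],[0.04,0,0,0,0],[0.04,0,0,0,0],[0.04,0,0,0,0]]]' | grep eef
cat > lev.py <<'E'
from h import *
from scipy.optimize import minimize
D=[]
for nm in ['scene','side']:
    c=cam(nm);im=viewer.read_camera(nm);r=viewer.outline_of(nm,'board_l')[0];m=r['mask'].astype('uint8');print(nm,r['confidence'],m.sum());D.append((c,m))
def B(y0,y1,z0,z1): return np.array([[x,y,z] for x in(-.004,.004) for y in(y0,y1) for z in(z0,z1)])
bar,leg=B(-.09-.018,.09-.018,.118-.152,.18-.152),B(.02-.015,.055+.018,-.152,.118-.152)
leg=B(.038-.035-.018,.038+.035-.018,-.152,.118-.152)
def cost(p,full=False):
    yaw,roll,dx,dy,dz=p; Rr=R.from_euler('zx',[16.5+yaw,roll],degrees=True).as_matrix(); o=np.array([.6048+dx,.3434+dy,.245+dz]);e=0
    for c,m in D:
        a=np.zeros((420,560),'uint8')
        for b in(bar,leg): cv2.fillConvexPoly(a,cv2.convexHull((proj(c,b@Rr.T+o)*16).astype('int32')),1,shift=4)
        e+=1-float((a&m).sum())/float((a|m).sum())
    return e+(dx/.02)**2*.1+(dy/.01)**2*.1+(dz/.004)**2*.05+(yaw/20)**2*.02
for r0 in(-5,0,5):
    x0=np.array([0,r0,0,0,0.]);S=np.vstack([x0]+[x0+d for d in np.diag([6,5,.01,.005,.003])])
    q=minimize(cost,x0,method='Nelder-Mead',options=dict(initial_simplex=S,maxiter=800));print('yaw,roll,d',q.x.round(3),round(q.fun,3))
E
python3 lev.py
```

```text
eef_pos: [0.4961, 0.1254, 0.3714]
scene 0.63 4668
side 0.78 899
yaw,roll,d [-2.721e+00  7.499e+00 -1.000e-03 -3.000e-03 -1.000e-03] 0.407
yaw,roll,d [-2.780e+00  7.384e+00 -1.000e-03 -3.000e-03  0.000e+00] 0.397
yaw,roll,d [-2.753e+00  7.766e+00 -0.000e+00 -2.000e-03  1.000e-03] 0.394
```

```bash
cat >> lev.py <<'E'
for (c,m),nm in zip(D,['scene','side']):
    k=max(cv2.findContours(m,cv2.RETR_EXTERNAL,cv2.CHAIN_APPROX_NONE)[0],key=cv2.contourArea)
    print(nm,cv2.approxPolyDP(k,2.5,True).reshape(-1,2).tolist())
    for roll in(0,7):
        Rr=R.from_euler('zx',[16.5,roll],degrees=True).as_matrix();P=np.array([[0,-.108,.028],[0,.072,.028],[0,.072,-.034],[0,.055,-.034],[0,.055,-.152],[0,-.015,-.152],[0,-.015,-.034],[0,-.108,-.034]])@Rr.T+[.6048,.3434,.245]
        print(' model',roll,proj(c,P).round().astype(int).tolist())
E
python3 lev.py | tail -6
```

```text
scene [[336, 257], [338, 285], [378, 306], [383, 304], [386, 295], [395, 301], [380, 320], [377, 349], [410, 370], [418, 333], [421, 329], [430, 329], [434, 303]]
 model 0 [[338, 255], [438, 310], [428, 334], [418, 328], [404, 366], [371, 345], [381, 306], [335, 279]]
 model 7 [[337, 259], [437, 305], [431, 332], [421, 327], [412, 372], [377, 352], [382, 308], [336, 285]]
side [[230, 112], [227, 124], [215, 126], [215, 146], [228, 158], [230, 133], [248, 146], [251, 129]]
 model 0 [[250, 124], [210, 99], [212, 117], [215, 120], [218, 151], [232, 161], [230, 129], [251, 142]]
 model 7 [[251, 128], [210, 97], [211, 114], [215, 117], [216, 146], [230, 157], [229, 129], [250, 145]]
```

```bash
python3 -m handwheel '[[[0.0,0.0286,0.0204,0.002,0],[0.0,0.0286,0.0204,0.002,0],[0.0,0.0286,0.0204,0.002,0],[0.0,0.0286,0.0204,0.002,0],[0.0,0.0286,0.0204,0.002,0],[0.0,0.0286,0.0204,0.002,0],[0.0,0.0286,0.0204,0.002,0],[0.0,0.0286,0.0204,0.002,0],[0.0,0,0,0,0]]]' | grep -E "eef|cont"
python3 -m handwheel '[[[0.0,0,0,0.03,0],[0.0,0,0,0.025,0],[0.0,0,0,0.015,0],[0.0,0,0,0.01,0],[0.0,0,0,0,0],[0.0,0,0,0,0]]]' | grep -E "eef|cont|open"
```

```text
eef_pos: [0.5908, 0.395, 0.3678]
contact_force: [-1.3, -0.3, -0.2]
eef_pos: [0.5906, 0.3945, 0.2914]
contact_force: [-0.5, 0.2, 0.9]
opening: -0.003
```

```bash
python3 -m handwheel '[[[0,0,0,0.003,0],[0,0,0,0.003,0],[0,0,0,0.002,0],[0,0,0,0,0],[0,0,0,0,0]]]' | grep -E "eef|cont"
python3 -m handwheel '[[[0,0,0,0.002,0],[0,0,0,0,0],[0,0,0,0,0]]]' | grep -E "eef|cont"
python3 -m handwheel '[[[0,0,0,0.002,0],[0,0,0,0,0],[0,0,0,0,0]]]' | grep -E "eef|cont"
python3 -m handwheel '[[[0,0,0,0.002,0],[0,0,0,0,0],[0,0,0,0,0]]]' | grep -E "eef|cont"
python3 -m handwheel '[[[0,0,0,0.002,0],[0,0,0,0,0],[0,0,0,0,0]]]' | grep -E "eef|cont"
```

```text
eef_pos: [0.5904, 0.3953, 0.2833]
contact_force: [-0.4, 0.1, -0.2]
eef_pos: [0.5903, 0.3954, 0.2809]
contact_force: [-0.3, 0.3, -0.1]
eef_pos: [0.5903, 0.3955, 0.2788]
contact_force: [0.2, 1.0, 0.2]
eef_pos: [0.5903, 0.3956, 0.2768]
contact_force: [0.7, -0.2, -0.2]
eef_pos: [0.5903, 0.3957, 0.2748]
contact_force: [0.5, 0.5, -0.0]
```

```bash
python3 -m handwheel '[[[0,0,0,0.002,0],[0,0,0,0,0],[0,0,0,0,0]]]' | grep -E "eef|cont"
python3 -m handwheel '[[[0,0,0,0.0015,0],[0,0,0,0,0],[0,0,0,0,0],[0,0,0,0,0],[0,0,0,0,0]]]' | grep -E "eef|cont"
python3 -m handwheel '[[[0,0,0,-0.005,0],[0,0,0,-0.015,0],[0,0,0,-0.03,0],[0,0,0,-0.04,0],[0,-0.03,-0.02,0,0],[0,-0.035,-0.02,0,0],[0,-0.035,-0.02,0,0],[0,-0.035,-0.02,0,0],[0,-0.035,-0.02,0,0],[0,-0.035,-0.02,0,0],[0,0,0,0,0],[0,0,0,0,0]]]' | grep -E "eef|cont"
python3 lev.py
```

```text
eef_pos: [0.5903, 0.3958, 0.2728]
contact_force: [-0.2, -0.2, 0.9]
eef_pos: [0.5904, 0.3959, 0.2716]
contact_force: [0.5, 0.2, 0.9]
eef_pos: [0.5312, 0.1593, 0.3498]
contact_force: [0.7, 0.7, 0.9]
scene 0.8 4560
side 0.74 852
yaw,roll,d [-5.000e-03  9.293e+00 -3.000e-03 -0.000e+00 -1.000e-03] 0.528
yaw,roll,d [-5.500e-01  8.918e+00 -1.000e-03 -1.000e-03 -1.000e-03] 0.523
yaw,roll,d [ 1.810e-01  9.557e+00 -3.000e-03 -1.000e-03 -1.000e-03] 0.523
scene [[336, 260], [336, 288], [379, 307], [386, 296], [396, 302], [382, 318], [382, 352], [417, 370], [421, 331], [433, 327], [435, 301]]
 model 0 [[338, 255], [438, 310], [428, 334], [418, 328], [404, 366], [371, 345], [381, 306], [335, 279]]
 model 7 [[337, 259], [437, 305], [431, 332], [421, 327], [412, 372], [377, 352], [382, 308], [336, 285]]
side [[233, 115], [228, 125], [218, 125], [214, 129], [214, 145], [227, 157], [231, 131], [247, 144], [251, 142], [251, 128]]
 model 0 [[250, 124], [210, 99], [212, 117], [215, 120], [218, 151], [232, 161], [230, 129], [251, 142]]
 model 7 [[251, 128], [210, 97], [211, 114], [215, 117], [216, 146], [230, 157], [229, 129], [250, 145]]
```

```bash
python3 -m handwheel '[[[0.04,0.0237,0.0238,-0.0023,0],[0.04,0.0237,0.0238,-0.0023,0],[0.04,0.0237,0.0238,-0.0023,0],[0.04,0.0237,0.0238,-0.0023,0],[0.04,0.0237,0.0238,-0.0023,0],[0.04,0,0,0,0],[0.04,0,0,0,0]]]' | grep -E "eef|cont"
python3 -m handwheel '[[[0.04,0,0,0.03,0],[0.04,0,0,0.03,0],[0.04,0,0,0.025,0],[0.04,0,0,0.015,0],[0.04,0,0,0.01,0],[0.04,0,0,0.006,0],[0.04,0,0,0,0],[0.04,0,0,0,0]]]' | grep -E "eef|cont"
```

```text
eef_pos: [0.6132, 0.3096, 0.3666]
contact_force: [-1.0, -1.3, -0.7]
eef_pos: [0.6135, 0.3135, 0.2535]
contact_force: [-0.5, 0.3, 0.6]
```

```bash
python3 -m handwheel '[[[0.04,0,0,0.008,0],[0.04,0,0,0.006,0],[0.04,0,0,0,0],[0.03,0,0,0,0],[0.022,0,0,0,0],[0.016,0,0,0,0],[0.012,0,0,0,0],[0,0,0,0,0],[0,0,0,0,0],[0,0,0,0,0],[0,0,0,0,0],[0,0,0,0,0]]]' | grep -E "eef|cont|open|fing"
python3 lev.py | grep -v model
python3 -m handwheel '[[[0,0,0,-0.002,0],[0,0,0,-0.002,0],[0,0,0,0,0],[0,0,0,0,0]]]' | grep -E "eef|cont"
```

```text
eef_pos: [0.6132, 0.3144, 0.2386]
contact_force: [-0.8, 0.1, 2.2]
opening: 0.082
finger_force: 60.5
scene 0.61 4118
side 0.65 939
yaw,roll,d [-1.571e+00  5.487e+00  0.000e+00 -2.000e-03 -0.000e+00] 0.502
yaw,roll,d [-1.566e+00  5.858e+00  1.000e-03 -2.000e-03 -0.000e+00] 0.499
yaw,roll,d [-1.151e+00  5.629e+00  1.000e-03 -1.000e-03  1.000e-03] 0.501
scene [[337, 256], [335, 284], [379, 309], [385, 297], [395, 303], [380, 319], [374, 349], [408, 368], [417, 331], [428, 332], [436, 305], [385, 279], [381, 294], [374, 297], [366, 291], [367, 284], [352, 271], [354, 264]]
side [[236, 116], [234, 128], [225, 122], [215, 127], [216, 145], [229, 157], [230, 134], [233, 131], [249, 143], [252, 136], [251, 127]]
eef_pos: [0.6128, 0.3139, 0.2415]
contact_force: [0.1, 0.1, -1.1]
```

```bash
python3 -m handwheel '[[[0,0,0,-0.004,0],[0,0,0,-0.004,0],[0,0,0,-0.002,0],[0,0,0,0,0],[0,0,0,0,0]]]' | grep -E "eef|cont"
python3 -m handwheel '[[[0,0,0,-0.0015,0],[0,0,0,0,0],[0,0,0,0,0]]]' | grep -E "eef|cont"
python3 -m handwheel '[[[0,0,0,-0.0015,0],[0,0,0,0,0],[0,0,0,0,0]]]' | grep -E "eef|cont"
python3 -m handwheel '[[[0,0,0,-0.0015,0],[0,0,0,0,0],[0,0,0,0,0]]]' | grep -E "eef|cont"
```

```text
eef_pos: [0.6133, 0.3135, 0.2528]
contact_force: [0.3, 0.3, -1.3]
eef_pos: [0.6131, 0.3134, 0.2537]
contact_force: [-0.2, 0.5, -1.9]
eef_pos: [0.6129, 0.3133, 0.254]
contact_force: [0.5, 0.5, -6.7]
eef_pos: [0.6127, 0.3133, 0.2543]
contact_force: [2.9, 3.1, -13.5]
```

```bash
python3 -m handwheel '[[[0,0,0,-0.0015,0],[0,0,0,0,0],[0,0,0,0,0]]]' | grep -E "eef|cont"
python3 -m handwheel '[[[0,0,0,-0.0015,0],[0,0,0,0,0],[0,0,0,0,0]]]' | grep -E "eef|cont"
python3 -m handwheel '[[[0,0,0,-0.0015,0],[0,0,0,0,0],[0,0,0,0,0]]]' | grep -E "eef|cont"
python3 lev.py | grep -v model
```

```text
eef_pos: [0.6124, 0.3135, 0.2544]
contact_force: [5.3, 5.3, -17.0]
eef_pos: [0.6123, 0.3135, 0.2545]
contact_force: [5.7, 6.4, -20.1]
eef_pos: [0.6121, 0.3134, 0.2547]
contact_force: [6.7, 6.9, -22.9]
scene 0.8 4006
side 0.63 879
yaw,roll,d [ 0.329 -0.671 -0.003 -0.001  0.002] 0.74
yaw,roll,d [ 0.733 -0.497 -0.003 -0.002  0.002] 0.746
yaw,roll,d [ 0.809  0.228 -0.003 -0.001  0.002] 0.743
scene [[338, 250], [337, 277], [376, 297], [381, 304], [387, 299], [385, 292], [388, 289], [396, 295], [397, 299], [381, 320], [376, 344], [408, 363], [418, 327], [422, 323], [431, 324], [437, 299], [388, 274], [379, 291], [372, 290], [367, 284], [368, 276], [355, 265], [355, 256]]
side [[237, 112], [234, 125], [226, 122], [216, 127], [217, 144], [229, 153], [232, 128], [247, 137], [251, 135], [250, 121]]
```

```bash
python3 -m handwheel '[[[0,0,0,0.006,0],[0,0,0,0.006,0],[0,0,0,0.005,0],[0,0,0,0.004,0],[0,0,0,0.002,0],[0,0,0,0,0],[0,0,0,0,0]]]' | grep -E "eef|cont"
python3 -m handwheel '[[[0,0.001,0,0.001,0],[0,0.001,0,0,0],[0,0,0,0,0]]]' | grep -E "eef|cont"
```

```text
eef_pos: [0.6133, 0.3143, 0.2392]
contact_force: [0.3, 0.3, -1.8]
eef_pos: [0.6133, 0.3162, 0.2389]
contact_force: [-0.3, -2.5, 2.9]
```

```bash
python3 -m handwheel '[[[0.012,0,0,0,0],[0.016,0,0,0,0],[0.02,0,0,0,0],[0.02,0,0,0,0],[0.02,0,0,0,0],[0.02,0,0,0,0],[0.016,0,0,0,0],[0.012,0,0,0,0],[0.004,0,0,0,0],[0,0,0,0,0],[0,0,0,0,0],[0,0,0,0,0]]]' 20 | grep -E "eef|cont|fing"
sed -i 's/(dz\/.004)\*\*2\*.05/((dz-DZ)\/.004)**2*.05/; s/^D=\[\]/D=[];import sys;DZ=float(sys.argv[1])/; s/x0=np.array(\[0,r0,0,0,0.\])/x0=np.array([0,r0,0,0,DZ])/; s/in(-5,0,5)/in(0,6)/' lev.py; python3 lev.py 0 | grep -E "yaw"
python3 -m handwheel '[[[0,0,0,-0.004,0],[0,0,0,-0.004,0],[0,0,0,-0.004,0],[0,0,0,-0.002,0],[0,0,0,0,0],[0,0,0,0,0]]]' | grep -E "eef|cont"
python3 -m handwheel '[[[0,0,0,-0.002,0],[0,0,0,0,0],[0,0,0,0,0]]]' | grep -E "eef|cont"
python3 -m handwheel '[[[0,0,0,-0.002,0],[0,0,0,0,0],[0,0,0,0,0]]]' | grep -E "eef|cont"
```

```text
eef_pos: [0.6125, 0.3163, 0.2373]
contact_force: [0.1, 0.1, -0.1]
finger_force: 24.5
yaw,roll,d [-1.975e+00  3.137e+00  2.000e-03 -0.000e+00  0.000e+00] 0.541
yaw,roll,d [-1.981e+00  3.639e+00  2.000e-03  0.000e+00  1.000e-03] 0.548
eef_pos: [0.6126, 0.3154, 0.2515]
contact_force: [-0.2, -0.9, -1.8]
eef_pos: [0.6122, 0.3153, 0.2526]
contact_force: [-0.4, 0.5, -3.6]
eef_pos: [0.6119, 0.3154, 0.2531]
contact_force: [1.7, 2.8, -11.0]
```

```bash
python3 -m handwheel '[[[0,0,0,-0.002,0],[0,0,0,0,0],[0,0,0,0,0]]]' | grep -E "eef|cont"
python3 -m handwheel '[[[0,0,0,-0.002,0],[0,0,0,0,0],[0,0,0,0,0]]]' | grep -E "eef|cont"
python3 -m handwheel '[[[0,0,0,-0.002,0],[0,0,0,0,0],[0,0,0,0,0]]]' | grep -E "eef|cont"
python3 lev.py 0.014 | grep -E "yaw"
```

```text
eef_pos: [0.6116, 0.316, 0.2541]
contact_force: [1.4, 5.7, -15.1]
eef_pos: [0.6113, 0.3166, 0.2552]
contact_force: [2.8, 7.1, -16.7]
eef_pos: [0.6109, 0.3166, 0.2564]
contact_force: [2.3, 7.2, -16.9]
yaw,roll,d [-2.815e+00 -1.606e+00  2.000e-03  1.000e-03  1.400e-02] 1.263
yaw,roll,d [0.028 0.741 0.003 0.001 0.014] 1.285
```

```bash
python3 -m handwheel '[[[0,0,0,0.006,0],[0,0,0,0.006,0],[0,0.001,0,0.004,0],[0,0.001,0,0.002,0],[0,0,0,0,0],[0,0,0,0,0]]]' | grep -E "eef|cont"
python3 -m handwheel '[[[0,0,0,0.002,0],[0,0,0,0,0],[0,0,0,0,0]]]' | grep -E "eef|cont"
python3 -m handwheel '[[[0,0,0,0.0015,0],[0,0,0,0,0],[0,0,0,0,0]]]' | grep -E "eef|cont"
python3 lev.py 0.003 | grep -E "yaw"
```

```text
eef_pos: [0.6123, 0.3178, 0.2445]
contact_force: [0.4, 0.4, -1.1]
eef_pos: [0.612, 0.3179, 0.2416]
contact_force: [-0.1, 0.1, -0.5]
eef_pos: [0.6123, 0.3181, 0.2407]
contact_force: [0.1, -0.9, 0.5]
yaw,roll,d [-3.15e+00 -9.80e-02  4.00e-03  0.00e+00  3.00e-03] 0.599
yaw,roll,d [-3.355e+00 -7.200e-01  4.000e-03  1.000e-03  4.000e-03] 0.609
```

```bash
python3 -m handwheel '[[[0,0,0,0.0005,0],[0,0,0,0,0],[0.010,0,0,0,0],[0.012,0,0,0,0],[0.014,0,0,0,0],[0.018,0,0,0,0],[0.024,0,0,0,0],[0.03,0,0,0,0],[0.036,0,0,0,0],[0.04,0,0,0,0],[0.04,0,0,0,0],[0.04,0,0,0,0]]]' | grep -E "eef|cont|fing|open"
python3 -m handwheel '[[[0.04,0,0,-0.005,0],[0.04,0,0,-0.01,0],[0.04,0,0,-0.02,0],[0.04,0,0,-0.03,0],[0.04,0,0,-0.035,0],[0.04,0,0,-0.03,0],[0.04,-0.035,-0.02,0,0],[0.04,-0.035,-0.02,0,0],[0.04,-0.035,-0.02,0,0],[0.04,-0.035,-0.02,0,0],[0.04,-0.03,-0.02,0,0],[0.04,0,0,0,0]]]' | grep -E "eef|cont"
python3 -m handwheel '[[[0.04,0,0,0,0],[0.04,0,0,0,0],[0.04,0,0,0,0],[0.04,0,0,0,0],[0.04,0,0,0,0],[0.04,0,0,0,0],[0.04,0,0,0,0],[0.04,0,0,0,0],[0.04,0,0,0,0]]]' | grep -E "time"
python3 lev.py 0; python3 fin.py | grep -v "^0"; python3 p.py side | tail -3
```

```text
eef_pos: [0.612, 0.3181, 0.2395]
contact_force: [-0.4, 0.2, 0.3]
opening: 0.467
finger_force: 0.0
eef_pos: [0.5613, 0.1149, 0.3592]
contact_force: [0.0, 1.0, -0.6]
time: 84.85
scene 0.66 4300
side 0.58 974
yaw,roll,d [-0.96  -0.707  0.     0.    -0.001] 0.424
yaw,roll,d [-0.949  0.272  0.001  0.001  0.001] 0.434
scene [[339, 255], [335, 280], [379, 309], [387, 297], [397, 304], [395, 308], [390, 307], [381, 319], [375, 349], [402, 366], [415, 335], [419, 331], [428, 334], [438, 310]]
 model 0 [[338, 255], [438, 310], [428, 334], [418, 328], [404, 366], [371, 345], [381, 306], [335, 279]]
 model 7 [[337, 259], [437, 305], [431, 332], [421, 327], [412, 372], [377, 352], [382, 308], [336, 285]]
side [[240, 118], [237, 131], [228, 119], [216, 126], [218, 150], [230, 159], [233, 158], [232, 132], [251, 140], [251, 124]]
 model 0 [[250, 124], [210, 99], [212, 117], [215, 120], [218, 151], [232, 161], [230, 129], [251, 142]]
 model 7 [[251, 128], [210, 97], [211, 114], [215, 117], [216, 146], [230, 157], [229, 129], [250, 145]]
scene scanner 0.96 [0.46  0.079 0.008]
scene holder 0.92 [ 0.456  0.069 -0.   ]
scene hook_bar 0.45 [0.718 0.141 0.24 ]
scene frame 0.82 [ 0.729 -0.26  -0.   ]
scene jar 0.69 [0.742 0.158 0.   ]
scene cup 0.61 [0.761 0.084 0.   ]
board 0.98 4328 [333. 259. 106. 113.]
side scanner 0.76 [0.448 0.065 0.008]
side holder 0.91 [0.453 0.08  0.   ]
side hook_bar 0.75 [0.597 0.344 0.24 ]
side frame 0.7 [ 0.727 -0.258  0.   ]
side jar 0.86 [0.749 0.17  0.   ]
side cup 0.68 [0.762 0.079 0.   ]
board 0.93 885 [209. 100.  43.  60.]
side [292, 232, 21, 18, 282] [302. 240.] [ 0.668 -0.014  0.03 ]
side [262, 245, 20, 17, 243] [271. 253.] [ 0.571 -0.016  0.03 ]
side [291, 262, 23, 17, 304] [302. 271.] [ 0.615 -0.104  0.03 ]
```

The board hangs level: the corners match the level model to about 1 px. The persimmons, scanner and bystanders are all where they should be, so I'm handing in.

```bash
python3 -c "
from plant import sign_off
print(sign_off())"
```

```text
the job is handed in; nothing more can be done
None
```

The job is handed in after about 85 s on the robot's clock: all three persimmons that were present went into the pot, the lot card was scanned for about 2 s with the scanner then stood back in its holder, the batch board hangs level to within about 1°, and the frame, jar and cup were left untouched.

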